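Cap the rollers of a pinned strip in a clamping jig

ROBOT

A 6-joint arm with a two-finger parallel gripper is mounted at the origin on a cart in front of the work surface, level with it; the furniture and walls round the work are solid. World frame = base frame: x ahead of the robot, y to its left, z up, the work surface at z = 0. Lengths are in m, angles in degrees, forces in N, time in s.
With the tool pointing down it reaches from about 0.3 to 0.875 m from the base axis. Payload 4.2 kg.
Tool frame: the origin (TCP) lies at the centre of the arm's flange, where the gripper is bolted on; the fingertips stand 173 mm ahead of it and the grasp point (between the pads) lies 155 mm ahead of it (robot.grip_point_offset is the distance from the TCP to the grasp point, in m); x points along the fingers, y is the direction in which the jaws open and shut, and the axes are right-handed (so a half turn about x gives the same grasp; the last joint's range is limited). The gripper opens to 85 mm and grips with 20 to 120 N. Pads are 22 mm wide; open, the fingers measure 114 mm over their backs; the gripper's body (76 mm by 85 mm) begins 54 mm behind the grasp point. The pads swing forward as they close: fully open they stand 13 mm farther back than shut.
Start: joints at [-74.141, 18.312, 89.639, -0, 72.044, -1.146], TCP at [0.168, -0.55, 0.405] pointing down, gripper open.
Joint ranges: [-177.97, 177.97], [-48.28, 115.42], [12.27, 149.76], [-77.06, 257.06], [2.81, 150.46], [-146.56, 146.56]. Speed limits (degrees/s): [147.25, 147.25, 180, 180, 180, 180].

INTERFACE

Orientations are given as [roll, pitch, yaw] about the fixed x, y, z axes, in that order (R = Rz(yaw) Ry(pitch) Rx(roll)).
In Python, from workcell import status, viewer, robot, silhouettes gives the robot as it stands.
- The arm moves only by the tool arm_command, never from a script. Its argument "series" is a list of rows, each a list of 5 numbers: the shift along the tool's x, y, z in units of 30 mm (1.0 is 30 mm), then the turn about the tool's x in units of 5 degrees (1.0 is 5 degrees), then the opening in per cent of the stroke, from 0 (shut) to 100 (fully open). In form: [[tx, ty, tz, spin, gripper], ...]. A call has 1 to 5 rows; each row is the pose to reach, as a shift and turn from the pose commanded when the call began, along the tool's axes at that moment; what a row does not reach only later rows make up. A row lasts 1/10 s, in which the tool goes at most 50 mm and 8.59 degrees, less where a joint would pass 70% of its speed; a pose out of reach is approached as far as the arm can. A call with a gripper value outside its range is refused whole. The fingers move at their own pace and stop on an object; "newtons" is the grip in N (left out, the last holds). Time passes only in rows, so rows that repeat a pose let the fingers close. It gives the time, the measured TCP pose, the force and the opening at its end, in the units of the state.
- status.get_obs(): the state, without advancing time (a new reading comes with each control period).
- viewer.capture(name): name is "scene" or "side" or "wrist"; returns a dict with "img" (400x640x3 uint8, red, green, blue), "range_z" (400x640 float32, m along the optical axis (not along the pixel's ray), 0 where there is no reading), "fx", "fy", "cx", "cy" (pixels), "k1" (the pictures are not rectified: a ray, as slopes to the right and down, at radius r is drawn at 1 + k1 r^2 times it, then the intrinsics apply), "rvec" (rotation vector, rad) and "tvec" (3), from world to camera coordinates, as OpenCV has them. Camera axes: x right, y down, z forward; pixel columns grow to the right and rows downward; lengths in m; the calibration is good to about 2 mm. A picture is of the moment at which its call begins.
- robot.sign_off(): hands the job in, once; it reports no verdict.
Trained networks look in a picture, given as the dict that the camera call returned (one of the last four; its "shot" number tells which), for a name from the list of things; names that differ only in an ending like _2 or _b are one class to them, and where a whole thing is asked for, a point or a joint stands for the part that bears it (a point fixed in the world has none). Each returns a list of dicts, best first, with "conf" (0 to 1); they miss things now and then, are a little off and sometimes report something else, mostly with a low value. They report only what shows in the picture. A call takes as long as a camera call.
- silhouettes(picture, name): "pixels" (400x640 bool, what is visible of it) and "box" ([left, top, right, bottom] in pixels, round what is visible of it).
The state is a dict: "clock": time; "joint_positions": joint angles; "joint_velocities": joint speeds; "effort": joint torques, N m; "tcp_pos": TCP position; "tcp_rot": TCP orientation; "ft_force": force on the tool from outside, world axes, zero at the start; "moment": the same for the moment, N m; "width": finger opening in m.
Only numpy, scipy, OpenCV 4.12 (cv2) and the standard library are available. Lean on these libraries where they do the work, as an engineer would, in place of code of your own. Each camera call takes 0.05 s, during which the arm holds its last target.

TASK

Take the wooden roller strip from the dark green mat, set it on the plywood jig and slide it endways under the aluminium bar until it is up against the back stop, then lock it with the red-knobbed swing clamp: pull the knob up, turn it until the arm lies across the strip, and push it back down. With the strip clamped, press one steel axle cap fully home on every pin that carries a white roller. Then pull the knob up, turn the arm all the way back, push the knob down, draw the strip out and lay it back on the middle of the mat, lengthwise and rollers up, without shifting the tools that lie around.

Things in the scene. Friction and masses are not known exactly. Their poses are not given: they have to be found in the camera images.
- strip_mid (a point): middle of the wooden strip (240 long, 50 wide, 15 thick; this point is half-way up the wood, 7.5 mm above its underside, on its centre line); x along its length, z up. Both ends are alike. About 0.3 kg; it can be gripped across its 50 mm width at the middle, between the pins
- pin_0 (a point): tip of steel pin 0 of the strip: plain, upright, 10 mm diameter, 30 mm tall above the wood, with a round nose. Pins 0, 1, 2, 3 stand in a row 42 mm apart along the strip, at -63, -21, +21, +63 mm from its middle; only some carry a roller
- pin_1 (a point): tip of steel pin 1 of the strip: plain, upright, 10 mm diameter, 30 mm tall above the wood, with a round nose. Pins 0, 1, 2, 3 stand in a row 42 mm apart along the strip, at -63, -21, +21, +63 mm from its middle; only some carry a roller
- pin_2 (a point): tip of steel pin 2 of the strip: plain, upright, 10 mm diameter, 30 mm tall above the wood, with a round nose. Pins 0, 1, 2, 3 stand in a row 42 mm apart along the strip, at -63, -21, +21, +63 mm from its middle; only some carry a roller
- pin_3 (a point): tip of steel pin 3 of the strip: plain, upright, 10 mm diameter, 30 mm tall above the wood, with a round nose. Pins 0, 1, 2, 3 stand in a row 42 mm apart along the strip, at -63, -21, +21, +63 mm from its middle; only some carry a roller
- roller_0_mid (a point): middle of the white plastic roller on pin 0 (32 mm diameter, 11.5 mm thick, 12 mm bore); it lies loose on the strip round its pin. Absent (None) in some starts
- roller_1_mid (a point): middle of the white plastic roller on pin 1 (32 mm diameter, 11.5 mm thick, 12 mm bore); it lies loose on the strip round its pin. Absent (None) in some starts
- roller_2_mid (a point): middle of the white plastic roller on pin 2 (32 mm diameter, 11.5 mm thick, 12 mm bore); it lies loose on the strip round its pin. Absent (None) in some starts
- roller_3_mid (a point): middle of the white plastic roller on pin 3 (32 mm diameter, 11.5 mm thick, 12 mm bore); it lies loose on the strip round its pin. Absent (None) in some starts
- cap_0_mid (a point): middle (half-way up) of a push-on steel axle cap: round, 26 mm diameter, 22 mm tall, domed and closed on top, with a blind bore 12.4 mm wide and 18 mm deep in its underside. It stands loose on the worktop, mouth down. All caps are alike; a spare one may be left over
- cap_1_mid (a point): middle of another such cap. A ring of spring teeth sits 6 mm inside the mouth: set over a pin the cap slips down about 8 mm freely, then takes 8 to 15 N to press on, either while held or with shut fingers on its dome. It bites and stays; do not pull it off again
- cap_2_mid (a point): middle of another such cap. Fully home, the pin's tip meets the bottom of the bore: the cap's underside is then 18 mm below the tip and 0.5 mm above the roller, and this middle point 7 mm below the tip
- jig_home (a point): where the strip's middle is when it is fully home on the jig, its end against the back stop; x is the sliding direction, from the jig's open end to the stop, z up. The plywood board under it is 12 mm thick, 300 mm long (x -165 to +135 mm from here) and 124 mm wide (y -38 to +86 mm). The stop's face is at x = +120 mm
- jig_entry (a point): 45 mm before home on the same line: with its middle here the strip lies on the board with its leading end between the flared cheeks but short of the bar, so it can be set down from straight above and then slid in
- jig_bar (a point): middle of the leading lower edge of the aluminium bar that bridges the jig's end, 98 mm past home in x; its underside is 18 mm above the board (3 mm above the strip), its top 26 mm. Wooden cheeks 18 mm high, 56 mm apart, guide the strip under it; they flare out to 68 mm at x = +70 mm from home
- knob (a point): middle of the clamp knob's red wing grip, on the clamp's upright axis; x along the wing and along the clamp arm below, out to its rubber pad; z up. Wing 42 long, 13 thick, 21 high (12 below to 9 above this point) on a red disc of 41 diameter. Knob down: this point is 72 mm above the worktop. Axis at x -103, y +60 mm from home; arm reaches 58 mm out
- clamp_lift (a joint): how far the knob is pulled up, m: 0 = fully down (in), 0.014 = fully up. It stays where it is left; about 6 N to pull up, 3 N to push down. Down, a brass cross pin sits in a notch of the collar and the knob cannot turn; it turns only when up by 0.011 or more, and goes down only near either end of its turn
- clamp_turn (a joint): turn of the knob and arm, rad: 0 = arm swung clear of the strip, parallel to it along the board (open), 1.35 = arm square across the strip's near end (closed), anticlockwise seen from above. The pin drops into a notch only below about 0.13 or above about 1.22. Turns very lightly
- mat_top (a point): middle of the top of the dark green rubber mat (285 x 112 x 3 mm, fixed, lies on the worktop); x along its length, z up
- tape_measure: yellow tape measure, 64 x 89 x 33, lies loose on the worktop near the work; not to be shifted
- screwdriver_2: screwdriver with a yellow handle, 183 long, lies loose on the worktop near the work; not to be shifted
- wedge: wooden wedge, 30 x 120 x 26, lies loose on the worktop near the work; not to be shifted
- strip: the same strip; origin in the middle of its underside

How it is judged (in metres and radians):
On the way, in this order (a step that is already met when the one before it is completed fails the run):
1. the strip lies flat on the jig's board under the bar, against the back stop (within 5 mm) (x of strip_mid in the frame of jig_home between -0.005 and 0.005 m and y of strip_mid in the frame of jig_home between -0.006 and 0.006 m and z of strip_mid in the frame of jig_home between -0.004 and 0.004 m and angle between the x axis of strip_mid and the x axis of jig_home, either way round below 0.08 rad), for 0.2 s.
2. the clamp is locked over the strip: arm turned across (over 1.2 rad) and knob pushed down (within 3 mm), strip still home (all of step 1 and value of joint clamp_turn above 1.2 rad and value of joint clamp_lift below 0.003 m), for 0.2 s.
3. a cap is pressed home (within about 2 mm) on every pin that carries a roller, with the clamp still locked (horizontal distance between roller_0_mid and pin_0 below 0.006 m and ((horizontal distance between cap_0_mid and roller_0_mid below 0.005 m and z of cap_0_mid in the frame of roller_0_mid between 0.013 and 0.0195 m) or (horizontal distance between cap_1_mid and roller_0_mid below 0.005 m and z of cap_1_mid in the frame of roller_0_mid between 0.013 and 0.0195 m) or (horizontal distance between cap_2_mid and roller_0_mid below 0.005 m and z of cap_2_mid in the frame of roller_0_mid between 0.013 and 0.0195 m)) and horizontal distance between roller_1_mid and pin_1 below 0.006 m and ((horizontal distance between cap_0_mid and roller_1_mid below 0.005 m and z of cap_0_mid in the frame of roller_1_mid between 0.013 and 0.0195 m) or (horizontal distance between cap_1_mid and roller_1_mid below 0.005 m and z of cap_1_mid in the frame of roller_1_mid between 0.013 and 0.0195 m) or (horizontal distance between cap_2_mid and roller_1_mid below 0.005 m and z of cap_2_mid in the frame of roller_1_mid between 0.013 and 0.0195 m)) and horizontal distance between roller_2_mid and pin_2 below 0.006 m and ((horizontal distance between cap_0_mid and roller_2_mid below 0.005 m and z of cap_0_mid in the frame of roller_2_mid between 0.013 and 0.0195 m) or (horizontal distance between cap_1_mid and roller_2_mid below 0.005 m and z of cap_1_mid in the frame of roller_2_mid between 0.013 and 0.0195 m) or (horizontal distance between cap_2_mid and roller_2_mid below 0.005 m and z of cap_2_mid in the frame of roller_2_mid between 0.013 and 0.0195 m)) and horizontal distance between roller_3_mid and pin_3 below 0.006 m and ((horizontal distance between cap_0_mid and roller_3_mid below 0.005 m and z of cap_0_mid in the frame of roller_3_mid between 0.013 and 0.0195 m) or (horizontal distance between cap_1_mid and roller_3_mid below 0.005 m and z of cap_1_mid in the frame of roller_3_mid between 0.013 and 0.0195 m) or (horizontal distance between cap_2_mid and roller_3_mid below 0.005 m and z of cap_2_mid in the frame of roller_3_mid between 0.013 and 0.0195 m)) and value of joint clamp_turn above 1.2 rad and value of joint clamp_lift below 0.003 m), for 0.2 s.
4. the clamp is open again: arm turned back (under 0.15 rad) and knob pushed down (within 3 mm) (value of joint clamp_turn below 0.15 rad and value of joint clamp_lift below 0.003 m), for 0.2 s.
At the end, for the whole second after the job is handed in: Strip flat and at rest on the mat, rollers up, centred within 30 mm lengthwise and 35 mm crosswise, within 0.25 rad of the mat's length; every roller on its pin under a cap within about 2 mm of fully home; clamp arm turned back (under 0.15 rad), knob down (within 3 mm) (all of step 4 and x of strip_mid in the frame of mat_top between -0.03 and 0.03 m and y of strip_mid in the frame of mat_top between -0.035 and 0.035 m and z of strip_mid in the frame of mat_top between 0.003 and 0.012 m and angle between strip_mid's own z axis and vertical below 0.06 rad and angle between the x axis of strip_mid and the x axis of mat_top, either way round below 0.25 rad and horizontal distance between roller_0_mid and pin_0 below 0.006 m and ((horizontal distance between cap_0_mid and roller_0_mid below 0.005 m and z of cap_0_mid in the frame of roller_0_mid between 0.013 and 0.0195 m) or (horizontal distance between cap_1_mid and roller_0_mid below 0.005 m and z of cap_1_mid in the frame of roller_0_mid between 0.013 and 0.0195 m) or (horizontal distance between cap_2_mid and roller_0_mid below 0.005 m and z of cap_2_mid in the frame of roller_0_mid between 0.013 and 0.0195 m)) and horizontal distance between roller_1_mid and pin_1 below 0.006 m and ((horizontal distance between cap_0_mid and roller_1_mid below 0.005 m and z of cap_0_mid in the frame of roller_1_mid between 0.013 and 0.0195 m) or (horizontal distance between cap_1_mid and roller_1_mid below 0.005 m and z of cap_1_mid in the frame of roller_1_mid between 0.013 and 0.0195 m) or (horizontal distance between cap_2_mid and roller_1_mid below 0.005 m and z of cap_2_mid in the frame of roller_1_mid between 0.013 and 0.0195 m)) and horizontal distance between roller_2_mid and pin_2 below 0.006 m and ((horizontal distance between cap_0_mid and roller_2_mid below 0.005 m and z of cap_0_mid in the frame of roller_2_mid between 0.013 and 0.0195 m) or (horizontal distance between cap_1_mid and roller_2_mid below 0.005 m and z of cap_1_mid in the frame of roller_2_mid between 0.013 and 0.0195 m) or (horizontal distance between cap_2_mid and roller_2_mid below 0.005 m and z of cap_2_mid in the frame of roller_2_mid between 0.013 and 0.0195 m)) and horizontal distance between roller_3_mid and pin_3 below 0.006 m and ((horizontal distance between cap_0_mid and roller_3_mid below 0.005 m and z of cap_0_mid in the frame of roller_3_mid between 0.013 and 0.0195 m) or (horizontal distance between cap_1_mid and roller_3_mid below 0.005 m and z of cap_1_mid in the frame of roller_3_mid between 0.013 and 0.0195 m) or (horizontal distance between cap_2_mid and roller_3_mid below 0.005 m and z of cap_2_mid in the frame of roller_3_mid between 0.013 and 0.0195 m)) and linear speed of strip below 0.02 m/s); the robot touches nothing.
It fails at once if the tape measure is shifted by more than 4 cm (distance of tape_measure from where it was at the start of the episode above 0.04 m).
It fails at once if the screwdriver is shifted by more than 4 cm (distance of screwdriver_2 from where it was at the start of the episode above 0.04 m).
It fails at once if the wedge is shifted by more than 4 cm (distance of wedge from where it was at the start of the episode above 0.04 m).
Of roller_0, roller_1, roller_2, roller_3 only 2 to 3 are there at a start; the rules pass over those that are not, and their reading is None.
At some moment in a run one of cap_0, cap_1, cap_2 may be knocked a few centimetres aside while the robot is not near it.
It also fails if it takes over 210 s, if anything falls off the work surface, if the arm or the gripper's body presses on something with over 40 N, if the wrist force passes 120 N, or if a joint passes its speed limit or range.

## Working session

There is one attempt and no reset: what is moved stays moved. The work goes in short steps, Python scripts to look and compute and a tool call to move; the robot and the scene stay as the last step left them, time stands still between calls to the robot, and variables do not carry over. Pictures are saved under pics/ and viewed, and the job is handed in when it is done.

Besides the shell and the picture viewer there is one more tool, called after "Call:" as name(argument=value, ...), one argument or row to a line, values as JSON. arm_command: Moves the arm, as the interface text tells. Its arguments: {"type":"object","properties":{"series":{"type":"array"},"newtons":{"type":"number"}},"required":["series"]}

```bash
ls; mkdir -p pics; cat > h.py <<'E'
import numpy as np, cv2
from workcell import status, viewer, robot, silhouettes
def cap(n):
    return viewer.capture(n)
def save(p,f): cv2.imwrite('pics/'+f, cv2.cvtColor(p['img'],cv2.COLOR_RGB2BGR))
def Rt(p):
    R=cv2.Rodrigues(np.array(p['rvec'],float))[0]; return R,np.array(p['tvec'],float).ravel()
def rays(p,uv):
    uv=np.atleast_2d(np.array(uv,float))
    K=np.array([[p['fx'],0,p['cx']],[0,p['fy'],p['cy']],[0,0,1.]])
    x=cv2.undistortPoints(uv.reshape(-1,1,2),K,np.array([p['k1'],0,0,0,0.])).reshape(-1,2)
    return np.c_[x,np.ones(len(x))]
def onplane(p,uv,z):
    R,t=Rt(p); d=rays(p,uv)@R; c=-R.T@t
    return c+d*((z-c[2])/d[:,2])[:,None]
def proj(p,X):
    K=np.array([[p['fx'],0,p['cx']],[0,p['fy'],p['cy']],[0,0,1.]])
    return cv2.projectPoints(np.atleast_2d(np.array(X,float)),np.array(p['rvec'],float),np.array(p['tvec'],float),K,np.array([p['k1'],0,0,0,0.]))[0].reshape(-1,2)
def cloud(p):
    v,u=np.mgrid[0:400,0:640]; z=p['range_z'].ravel()
    r=rays(p,np.c_[u.ravel(),v.ravel()])*z[:,None]
    R,t=Rt(p); X=(r-t)@R; X[z==0]=np.nan
    return X.reshape(400,640,3)
E
python3 - <<'E'
from h import *
for n in ['scene','side','wrist']:
    p=cap(n); save(p,n+'0.png'); R,t=Rt(p); print(n,-R.T@t, R[2], p['fx'],p['k1'])
o=status.get_obs(); print(o)
E
```

```text
pics
scene [0.14326591 0.87368374 0.61669302] [ 0.38888879 -0.76837718 -0.50829324] 361.3902363943289 -0.03123157905837683
side [0.56069698 0.97412996 0.4742714 ] [-0.02474943 -0.91523488 -0.40215988] 440.31277399913535 -0.10963974634095337
wrist [ 0.23804038 -0.52978401  0.37329893] [-0.27369822 -0.08227998 -0.95828977] 293.78631104425307 0.006042344624881401
{'clock': 0.15, 'joint_positions': array([-7.41418178e+01,  1.83418769e+01,  8.96902578e+01, -8.35276477e-04,
        7.20451848e+01, -1.14572335e+00]), 'joint_velocities': array([ 0.08100623, -0.14556223, -0.21387072,  0.02630875, -0.02003693,
        0.09998226]), 'effort': array([ 6.29666956e-04, -4.15841281e+01, -2.34344369e+01,  2.56299685e-06,
        5.89771094e-03, -1.23444730e-05]), 'tcp_pos': array([ 0.16811589, -0.54973693,  0.40408942]), 'tcp_rot': array([-90.55718338,  89.92267645, 106.44698015]), 'ft_force': array([ 0.73969554, -0.53807913,  0.02812308]), 'moment': array([ 0.03650015, -0.03686609,  0.01184445]), 'width': 0.08526192975451495}
```

View pics/scene0.png

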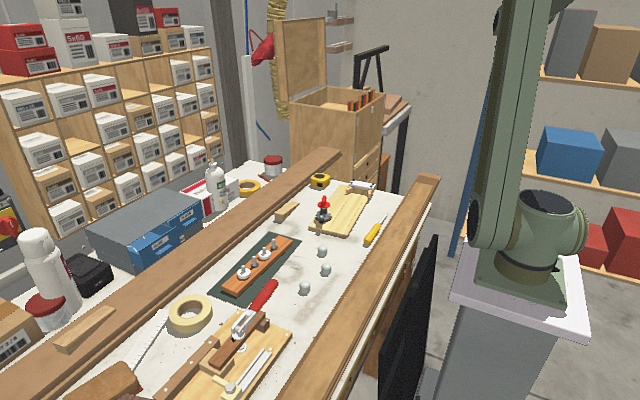

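View pics/side0.png

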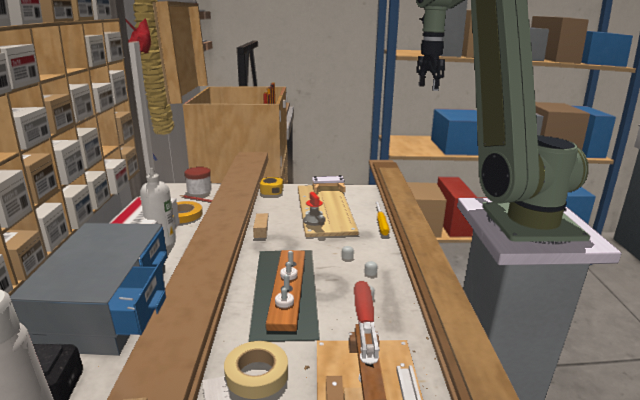

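View pics/wrist0.png

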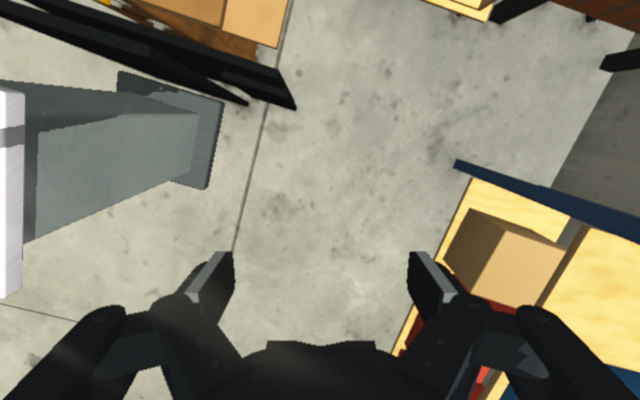

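```bash
cat > z.py <<'E'
from h import *
def zoom(p,box,f,s=4):
    l,t,r,b=box; im=p['img'][t:b,l:r]; im=cv2.resize(im,None,fx=s,fy=s,interpolation=cv2.INTER_CUBIC); cv2.imwrite('pics/'+f,cv2.cvtColor(im,cv2.COLOR_RGB2BGR))
E
python3 - <<'E'
from z import *
s=cap('scene'); d=cap('side')
zoom(s,(205,165,400,310),'sz.png'); zoom(d,(230,165,400,345),'dz.png',3)
for p,n in((s,'scene'),(d,'side')):
    C=cloud(p)
    for k in ['strip','roller_0_mid','cap_0_mid','knob','mat_top','tape_measure','screwdriver_2','wedge']:
        for r in silhouettes(p,k)[:5]:
            m=r['pixels']; X=C[m]; X=X[~np.isnan(X[:,0])]
            print(n,k,round(r['conf'],2),r['box'],m.sum(),np.median(X,0).round(3) if len(X) else None, np.percentile(X,[3,97],axis=0).round(3).tolist() if len(X) else None)
E
```

```text
scene strip 0.73 [219.9, 239.8, 291.7, 296.7] 1302 [0.598 0.317 0.018] [[0.579, 0.184, 0.005], [0.63, 0.413, 0.043]]
scene strip 0.52 [362.6, 213.7, 386.5, 244.8] 217 [0.393 0.038 0.017] [[0.385, -0.071, 0.001], [0.405, 0.08, 0.023]]
scene knob 0.46 [318.8, 194.4, 331.7, 222.4] 200 [0.553 0.035 0.048] [[0.538, -0.07, 0.012], [0.587, 0.077, 0.082]]
scene mat_top 0.57 [209.1, 230.8, 301.8, 305.7] 1711 [0.586 0.338 0.003] [[0.555, 0.159, 0.001], [0.667, 0.432, 0.005]]
scene tape_measure 0.77 [308.0, 175.9, 331.6, 190.9] 250 [ 0.674 -0.174  0.029] [[0.65, -0.218, 0.005], [0.707, -0.158, 0.034]]
scene screwdriver_2 0.6 [361.5, 216.6, 383.6, 242.5] 177 [0.392 0.047 0.019] [[0.385, -0.016, 0.009], [0.405, 0.08, 0.023]]
scene screwdriver_2 0.19 [220.5, 236.3, 293.9, 296.9] 1267 [0.598 0.317 0.018] [[0.579, 0.184, 0.006], [0.63, 0.413, 0.043]]
scene wedge 0.63 [274.7, 203.1, 299.4, 221.1] 240 [0.678 0.052 0.014] [[0.667, -0.02, 0.002], [0.697, 0.088, 0.026]]
side strip 0.91 [268.6, 249.4, 303.3, 334.3] 1940 [0.606 0.325 0.017] [[0.582, 0.187, 0.008], [0.632, 0.413, 0.043]]
side roller_0_mid 0
[... 233 characters left out ...]
8 [246.9, 251.0, 319.0, 340.4] 3383 [0.627 0.341 0.002] [[0.555, 0.165, 0.0], [0.667, 0.432, 0.004]]
side mat_top 0.32 [299.2, 171.1, 357.3, 237.8] 2847 [ 0.528 -0.024  0.012] [[0.469, -0.21, 0.002], [0.591, 0.08, 0.065]]
side tape_measure 0.9 [257.6, 177.6, 284.1, 194.3] 362 [ 0.678 -0.168  0.026] [[0.649, -0.212, 0.003], [0.707, -0.159, 0.033]]
side screwdriver_2 0.53 [376.4, 203.2, 388.1, 232.2] 220 [0.395 0.04  0.017] [[0.384, -0.07, -0.0], [0.404, 0.08, 0.022]]
side wedge 0.84 [253.9, 212.4, 269.5, 238.8] 332 [0.683 0.063 0.014] [[0.668, -0.03, -0.001], [0.7, 0.089, 0.024]]
side wedge 0.56 [246.4, 253.1, 314.5, 340.1] 3395 [0.626 0.34  0.002] [[0.556, 0.165, 0.0], [0.667, 0.432, 0.004]]
```

View pics/sz.png

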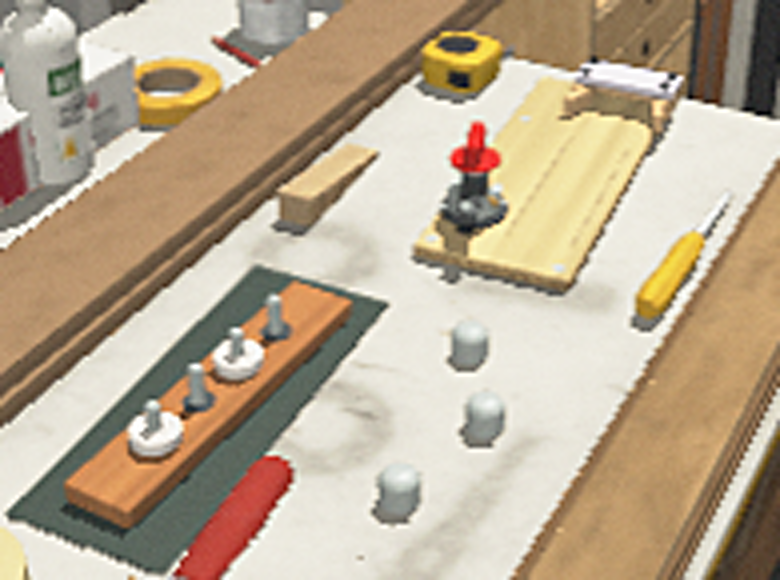

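View pics/dz.png

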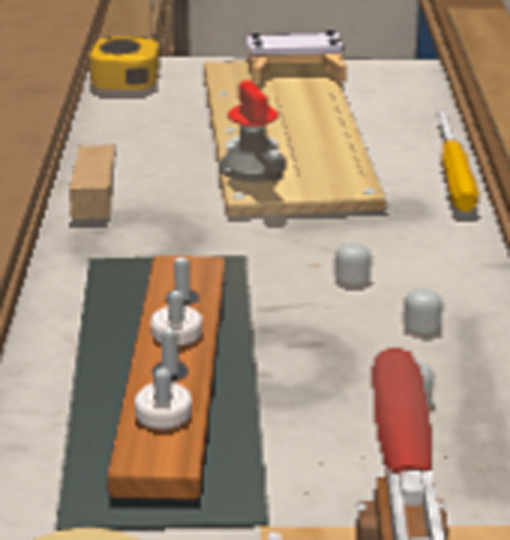

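```bash
cat > plan.py <<'E'
import sys
from h import *
from scipy.spatial.transform import Rotation as Ro
def RR(o): return Ro.from_euler('xyz',o['tcp_rot'],degrees=True).as_matrix()
def plan(pos=None,jaw=None):
    """pos: target TCP; jaw: target world angle(deg) of tool y (mod 180)"""
    o=status.get_obs(); R=RR(o); p=o['tcp_pos']
    y=R[:,1]; a=np.degrees(np.arctan2(y[1],y[0]))
    if pos is not None:
        d=R.T@(np.array(pos)-p)/0.03
    else: d=np.zeros(3)
    s=None
    if jaw is not None:
        # tool x is down -> positive spin lowers world angle
        da=(jaw-a+90)%180-90
        s=-da/5
    print('t',round(o['clock'],2),'tcp',p.round(4),'jawang',round(a,2),'down',R[:,0].round(4),'j',o['joint_positions'].round(1),'F',o['ft_force'].round(1),'w',round(o['width'],4))
    print('units',d.round(3),'spin',None if s is None else round(s,3), 'alt', None if s is None else round(s-36*np.sign(s),2))
if __name__=='__main__':
    a=[float(v) for v in sys.argv[1:]]
    plan(a[:3] if len(a)>=3 else None, a[3] if len(a)>3 else None)
E
python3 plan.py 0.5 0.05 0.45 0
```

```text
t 1.05 tcp [ 0.1682 -0.5498  0.4047] jawang -72.99 down [-0.e+00 -1.e-04 -1.e+00] j [-74.1  18.3  89.6  -0.   72.   -1.1] F [0.6 0.6 0.1] w 0.0855
units [ -1.51  -15.886 -16.426] spin -14.599 alt 21.4
```

Call:
arm_command(
  series=[
    [-0.3,-1.1,-1.2,-1.6,100],
    [-0.6,-2.2,-2.3,-3.2,100],
    [-0.9,-3.3,-3.4,-4.8,100],
    [-1.2,-4.4,-4.5,-6.4,100],
    [-1.5,-5.5,-5.6,-8,100],
  ],
)

```text
clock: 1.55
tcp_pos: [0.2809, -0.3412, 0.4502]
tcp_rot: [84.7, 90.0, -38.0]
ft_force: [1.3, -0.2, 0.7]
width: 0.0854
```

```bash
python3 plan.py 0.5 0.05 0.45 0
```

```text
t 1.55 tcp [ 0.2809 -0.3412  0.4502] jawang -32.71 down [ 5.e-04 -4.e-04 -1.e+00] j [-52.    4.5 100.9   0.   74.5 -19.3] F [ 1.3 -0.2  0.7] w 0.0854
units [ 4.0000e-03 -9.0200e-01 -1.4918e+01] spin -6.541 alt 29.46
```

Call:
arm_command(
  series=[
    [0,-0.1,-1.6,-1.6,100],
    [0,-0.2,-3.2,-3.2,100],
    [0,-0.3,-4.8,-4.8,100],
    [0,-0.4,-6.4,-6.5,100],
    [0,-0.5,-8,-6.5,100],
  ],
)

```text
clock: 2.05
tcp_pos: [0.3991, -0.1316, 0.4501]
tcp_rot: [62.0, 89.9, -28.4]
ft_force: [1.2, -0.9, 0.5]
width: 0.0854
```

```bash
python3 plan.py 0.5 0.05 0.45 0
```

```text
t 2.05 tcp [ 0.3991 -0.1316  0.4501] jawang -0.36 down [ 1.1e-03 -6.0e-04 -1.0e+00] j [-19.8   2.4 103.2  -0.   74.3 -19.4] F [ 1.2 -0.9  0.5] w 0.0854
units [ 3.000e-03  3.326e+00 -6.073e+00] spin -0.072 alt 35.93
```

Call:
arm_command(
  series=[
    [0,0.8,-1.4,0,100],
    [0,1.6,-2.8,0,100],
    [0,2.4,-4.2,0,100],
    [0,3.3,-5.6,0,100],
    [0,3.3,-6.1,0,100],
  ],
)

```text
clock: 2.55
tcp_pos: [0.5015, 0.052, 0.4492]
tcp_rot: [133.9, 89.9, 43.6]
ft_force: [-0.8, 0.1, 0.1]
width: 0.0851
```

```bash
python3 - <<'E'
from z import *
p=cap('wrist'); save(p,'w1.png')
C=cloud(p)
for k in ['strip','roller_0_mid','cap_0_mid','knob','pin_0','mat_top','screwdriver_2','wedge','jig_bar']:
    for r in silhouettes(p,k)[:5]:
        m=r['pixels']; X=C[m]; X=X[~np.isnan(X[:,0])]
        print(k,round(r['conf'],2),r['box'],m.sum(),np.median(X,0).round(3) if len(X) else None, np.percentile(X,[3,97],axis=0).round(3).tolist() if len(X) else None)
E
```

```text
strip 0.76 [377.8, 1.1, 428.0, 79.2] 3183 [0.602 0.213 0.018] [[0.579, 0.174, 0.009], [0.627, 0.249, 0.037]]
roller_0_mid 0.63 [410.6, 302.2, 426.0, 341.8] 336 [ 0.651 -0.193  0.027] [[0.545, -0.24, -0.001], [0.66, 0.04, 0.314]]
cap_0_mid 0.9 [298.3, 67.7, 317.9, 89.2] 375 [0.489 0.167 0.02 ] [[0.477, 0.156, 0.009], [0.5, 0.179, 0.023]]
knob 0.74 [284.7, 142.8, 382.1, 344.5] 15827 [ 0.529 -0.054  0.012] [[0.47, -0.205, 0.01], [0.591, 0.074, 0.061]]
knob 0.67 [345.8, 150.3, 379.0, 218.9] 1286 [0.553 0.031 0.06 ] [[0.538, 0.004, 0.029], [0.576, 0.072, 0.081]]
pin_0 0.86 [378.2, 0.0, 428.1, 72.0] 3218 [0.602 0.213 0.018] [[0.579, 0.173, 0.007], [0.627, 0.249, 0.037]]
mat_top 0.92 [361.5, 0.0, 455.1, 97.8] 5232 [0.637 0.196 0.003] [[0.562, 0.15, 0.001], [0.67, 0.253, 0.005]]
screwdriver_2 0.58 [234.9, 149.4, 257.9, 265.6] 1245 [0.396 0.027 0.019] [[0.386, -0.076, 0.01], [0.406, 0.075, 0.023]]
screwdriver_2 0.34 [360.2, 0.0, 455.8, 96.1] 5081 [0.637 0.196 0.003] [[0.563, 0.15, 0.002], [0.67, 0.253, 0.005]]
wedge 0.81 [435.7, 139.7, 467.6, 224.9] 2075 [0.682 0.038 0.016] [[0.668, -0.027, 0.004], [0.7, 0.086, 0.026]]
jig_bar 0.78 [286.8, 142.7, 383.3, 346.1] 15869 [ 0.53  -0.056  0.012] [[0.47, -0.207, 0.01], [0.591, 0.073, 0.061]]
jig_bar 0.31 [376.0, 1.2, 431.7, 72.8] 3178 [0.602 0.213 0.018] [[0.579, 0.173, 0.009], [0.627, 0.25, 0.037]]
jig_bar 0.24 [412.6, 304.9, 422.7, 341.5] 333 [ 0.651 -0.193  0.027] [[0.529, -0.239, 0.001], [0.66, 0.068, 0.353]]
```

View pics/w1.png

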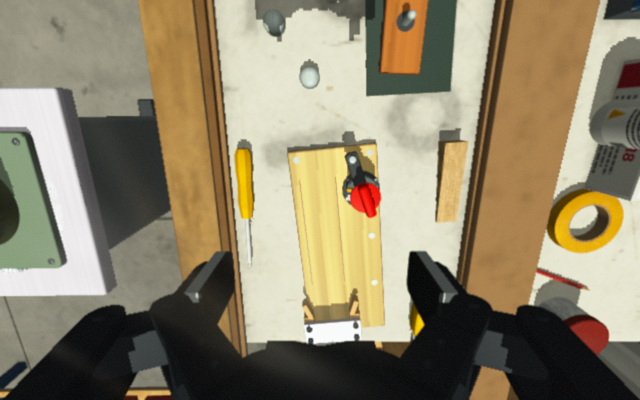

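```bash
cat > board.py <<'E'
from z import *
p=cap('wrist')
C=cloud(p)
r=[r for r in silhouettes(p,'jig_bar') if r['pixels'].sum()>8000][0]
m=r['pixels']
X=C[m]; X=X[~np.isnan(X[:,0])]
B=X[(X[:,2]>0.008)&(X[:,2]<0.016)][:,:2].astype(np.float32)
# edges: for rows of pixels take leftmost pixel in mask
L=[];Rr=[]
for v in range(155,300,3):
    u=np.where(m[v])[0]; L.append((u.min()-.5,v)); 
    Rr.append((u.max()+.5,v))
T=[]
for u in range(295,345,3):
    v=np.where(m[:,u])[0]; T.append((u,v.min()-.5))
for nm,pts in (('L',L),('R',Rr),('T',T)):
    W=onplane(p,pts,0.012)[:,:2].astype(np.float32)
    vx,vy,x,y=cv2.fitLine(W,cv2.DIST_HUBER,0,.01,.01).ravel()
    d=np.array([-vy,vx]); res=(W-[x,y])@d
    print(nm,'pt',x,y,'ang',np.degrees(np.arctan2(vy,vx)),'res',np.abs(res).max())
c=cv2.minAreaRect(B); print(c, cv2.boxPoints(c))
K=X[X[:,2]>0.055]; print('knob top pts',np.median(K,0),K.max(0),K.min(0))
E
python3 board.py
```

```text
L pt 0.46666843 -0.046012975 ang -84.532974 res 0.0061355005
R pt 0.59148824 -0.047132146 ang -84.78361 res 0.0034121494
T pt 0.49783832 0.07838826 ang 5.2964053 res 0.0006305383
((0.5302310585975647, -0.06946977972984314), (0.12758195400238037, 0.29856565594673157), 5.413115501403809) [[ 0.4526418   0.07312951]
 [ 0.48080736 -0.22410467]
 [ 0.60782033 -0.21206906]
 [ 0.57965475  0.08516511]]
knob top pts [0.55710772 0.02244932 0.06149829] [0.5788021  0.04110974 0.08296259] [0.53944541 0.00071051 0.05673525]
```

Call:
arm_command(
  series=[
    [0,0.5,-1.5,0,100],
    [0,1,-3,0,100],
    [0,1.6,-4.5,0,100],
    [0,2.2,-6,0,100],
    [0,2.8,-7.5,0,100],
  ],
)

```text
clock: 3.65
tcp_pos: [0.5857, 0.2745, 0.4498]
tcp_rot: [62.2, 90.0, -28.3]
ft_force: [0.9, 0.1, -0.4]
width: 0.0855
```

Call:
arm_command(
  series=[
    [0,0,-1.5,0,100],
    [0,0,-2,0,100],
    [0,0,-2,0,100],
    [0,0,-2,0,100],
  ],
)

```text
clock: 4.05
tcp_pos: [0.5857, 0.332, 0.4496]
tcp_rot: [-8.7, 89.9, -99.2]
ft_force: [0.7, -0.3, 0.1]
width: 0.0856
```

```bash
cat > look.py <<'E'
from z import *
import sys
f=sys.argv[1]
p=cap('wrist'); save(p,f)
C=cloud(p)
for k in sys.argv[2:]:
    for r in silhouettes(p,k)[:5]:
        m=r['pixels']; X=C[m]; X=X[~np.isnan(X[:,0])]
        print(k,round(r['conf'],2),np.round(r['box']),m.sum(),np.median(X,0).round(4) if len(X) else None, np.percentile(X,[3,97],axis=0).round(3).tolist() if len(X) else None)
E
python3 plan.py; python3 look.py w2.png strip roller_0_mid cap_0_mid mat_top pin_0
```

```text
t 4.05 tcp [0.5857 0.332  0.4496] jawang -0.51 down [-2.0e-04 -1.5e-03 -1.0e+00] j [28.6 26.3 70.7 -0.1 83.  29.1] F [ 0.7 -0.3  0.1] w 0.0856
units [0. 0. 0.] spin None alt None
strip 0.57 [316. 107. 360. 273.] 5245 [0.6071 0.3045 0.018 ] [[0.583, 0.182, 0.016], [0.633, 0.407, 0.044]]
cap_0_mid 0.65 [249. 262. 266. 280.] 273 [0.491  0.1738 0.0193] [[0.479, 0.161, 0.004], [0.501, 0.181, 0.023]]
mat_top 0.74 [294.  85. 378. 280.] 8996 [0.6328 0.3166 0.003 ] [[0.557, 0.156, 0.001], [0.668, 0.429, 0.005]]
pin_0 0.77 [317. 104. 360. 269.] 4912 [0.607  0.3063 0.0181] [[0.583, 0.182, 0.016], [0.632, 0.406, 0.044]]
```

View pics/w2.png

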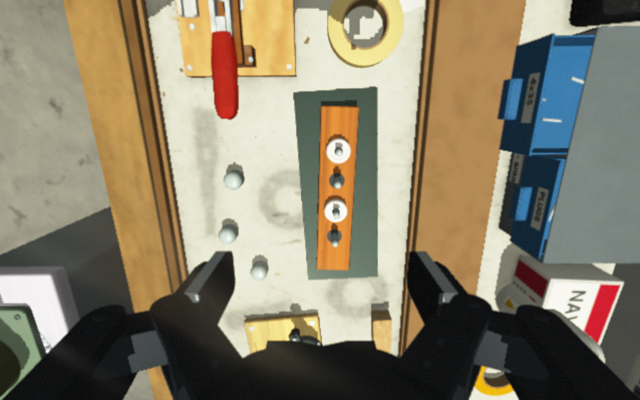

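```bash
cat > meas.py <<'E'
from z import *
p=cap('wrist'); C=cloud(p)
def best(k): 
    r=silhouettes(p,k); return r
m=best('strip')[0]['pixels']
X=C; sel=m&(np.abs(C[...,2]-0.018)<0.006)
pts=C[sel][:,:2].astype(np.float32)
c=cv2.minAreaRect(pts); print('strip',c)
# orange colour segmentation for comparison
hsv=cv2.cvtColor(p['img'],cv2.COLOR_RGB2HSV)
v,u=np.where(m)
W=onplane(p,np.c_[u,v][hsv[v,u,1]>120],0.018)[:,:2].astype(np.float32)
print('strip colour',cv2.minAreaRect(W))
# rollers/pins: bright / tips
P=C[m&(C[...,2]>0.038)]; print('pin-ish pts',len(P))
lab=[]
for q in P[np.argsort(P[:,1])]:
    if lab and abs(lab[-1][-1][1]-q[1])<0.01: lab[-1].append(q)
    else: lab.append([q])
for l in lab: print('  pin',np.mean(l,0).round(4),len(l))
mm=best('mat_top')[0]['pixels']
M=C[mm&(C[...,2]<0.008)]; print('mat',cv2.minAreaRect(M[:,:2].astype(np.float32)))
# caps: points above table in region
Z=C[...,2]; R=(C[...,0]>0.41)&(C[...,0]<0.55)&(C[...,1]>0.1)&(C[...,1]<0.37)&(Z>0.01)&(Z<0.04)
n,l,s,cc=cv2.connectedComponentsWithStats(R.astype(np.uint8))
for i in range(1,n):
    if s[i,4]>60:
        Q=C[l==i]; q=Q[Q[:,2]>0.017]; print('cap',cc[i].round(1),s[i,4],'top pts',np.median(q,0).round(4),q.max(0)[2].round(4), cv2.minEnclosingCircle(q[:,:2].astype(np.float32)))
E
python3 meas.py
```

```text
strip ((0.6073867678642273, 0.29226499795913696), (0.2396707683801651, 0.050042394548654556), 88.0003662109375)
strip colour ((0.6072802543640137, 0.2927628457546234), (0.23856541514396667, 0.04974854737520218), 88.04313659667969)
pin-ish pts 198
  pin [0.6046 0.2311 0.0453] 46
  pin [0.6064 0.273  0.0453] 47
  pin [0.6079 0.3144 0.0456] 50
  pin [0.6093 0.3558 0.046 ] 55Traceback (most recent call last):
  File "meas.py", line 21, in <module>
    mm=best('mat_top')[0]['pixels']
       ~~~~~~~~~~~~~~~^^^
IndexError: list index out of range
```

```bash
sed -i "s/^mm=best.*/mm=(best('mat_top') or [{'pixels':m*0>1}])[0]['pixels']\nif mm.sum()==0: mm=(C[...,2]<0.008)\&(p['img'].sum(2)<200)\&(C[...,1]>.1)\&(C[...,1]<.45)\&(C[...,0]>.53)\&(C[...,0]<.69)/" meas.py; python3 meas.py; python3 plan.py 0.607 0.293 0.3 -2
```

```text
strip ((0.6073755621910095, 0.2921763062477112), (0.2374885380268097, 0.04991734400391579), 88.05084228515625)
strip colour ((0.6072887778282166, 0.292650043964386), (0.23653022944927216, 0.04970760643482208), 88.04978942871094)
pin-ish pts 167
  pin [0.6047 0.2312 0.0448] 48
  pin [0.6063 0.2736 0.045 ] 39
  pin [0.6079 0.3144 0.0456] 50
  pin [0.6085 0.3569 0.0463] 30
mat ((0.5853341817855835, 0.3291305899620056), (0.20018845796585083, 0.04671100154519081), 73.18627166748047)
cap [232.9 180.2] 283 top pts [0.464  0.3146 0.0207] 0.0235 ((0.4628371000289917, 0.31374555826187134), 0.012595437467098236)
cap [227.3 235. ] 249 top pts [0.448  0.232  0.0207] 0.0238 ((0.44703787565231323, 0.23063096404075623), 0.012647382915019989)
cap [258.5 271.6] 236 top pts [0.4899 0.1705 0.0205] 0.0236 ((0.4890182912349701, 0.16865301132202148), 0.012691273353993893)
t 4.65 tcp [0.5857 0.3328 0.4498] jawang -0.5 down [ 1.e-04 -1.e-04 -1.e+00] j [28.6 26.4 70.7 -0.  83.  29.1] F [ 0.4 -0.7  0.1] w 0.0855
units [4.992 0.721 1.319] spin 0.299 alt -35.7
```

Call:
arm_command(
  series=[
    [1.2,0.2,0.3,0.1,100],
    [2.4,0.4,0.7,0.2,100],
    [3.6,0.6,1.1,0.3,100],
    [5,0.72,1.32,0.3,100],
    [5,0.72,1.32,0.3,100],
  ],
)

```text
clock: 5.15
tcp_pos: [0.6057, 0.2916, 0.2933]
tcp_rot: [-61.8, 89.2, -153.9]
ft_force: [-0.9, -0.1, -0.3]
width: 0.0851
```

```bash
python3 plan.py 0.607 0.293 0.176 -2;python3 look.py w3.png; python3 - <<'E'
from z import *
zoom(cap('side'),(200,200,420,370),'s3.png',3)
E
```

```text
t 5.15 tcp [0.6057 0.2916 0.2933] jawang -2.06 down [-0.0118 -0.0058 -0.9999] j [24.7 31.6 84.4 -0.  64.7 26.8] F [-0.9 -0.1 -0.3] w 0.0851
units [ 3.91   0.087 -0.073] spin -0.013 alt 35.99
```

View pics/w3.png

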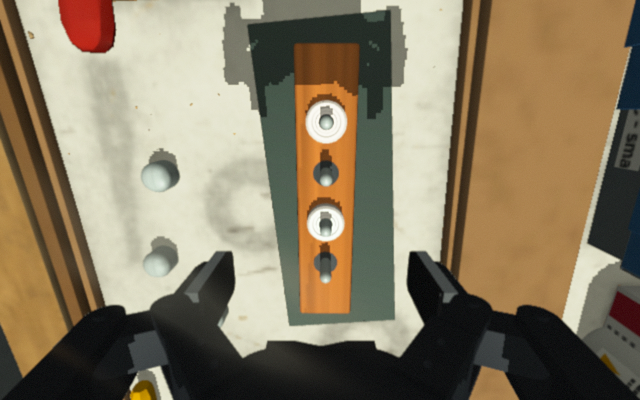

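View pics/s3.png

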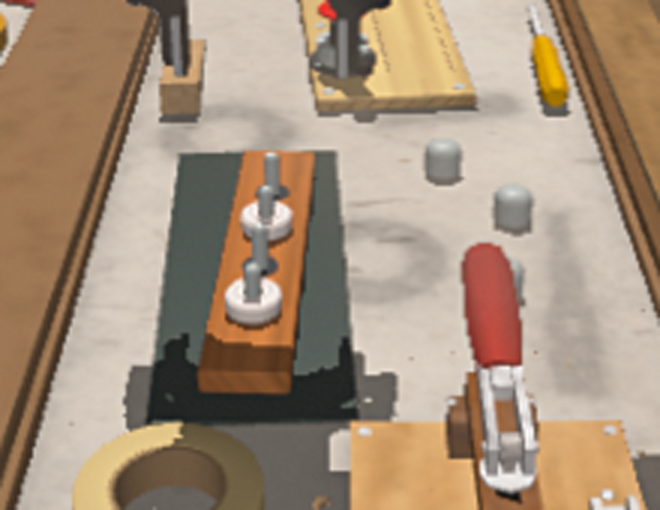

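Call:
arm_command(
  series=[
    [0,0,0,0,100],
    [0.8,0,0,0,100],
    [1.6,0,0,0,100],
    [2.4,0,0,0,100],
    [2.8,0,0,0,100],
  ],
)

```text
clock: 5.75
tcp_pos: [0.607, 0.2938, 0.2163]
tcp_rot: [117.0, 89.9, 25.0]
ft_force: [-0.5, 0.4, 0.4]
width: 0.0854
```

```bash
python3 plan.py 0.607 0.293 0.176 -2
```

```text
t 5.75 tcp [0.607  0.2938 0.2163] jawang -1.95 down [ 1.4e-03  7.0e-04 -1.0e+00] j [24.9 35.8 89.   0.  55.  26.8] F [-0.5  0.4  0.4] w 0.0854
units [ 1.343 -0.002  0.028] spin 0.01 alt -35.99
```

Call:
arm_command(
  series=[
    [0.7,0,0,0,100],
    [1.33,0,0.02,0,100],
    [1.33,0,0.02,0,100],
    [1.33,0,0.02,0,75],
    [1.33,0,0.02,0,65],
  ],
  newtons=40,
)

```text
clock: 6.25
tcp_pos: [0.6077, 0.293, 0.1779]
tcp_rot: [115.7, 89.8, 23.7]
ft_force: [0.5, 0.5, -0.1]
width: 0.0593
```

Call:
arm_command(
  series=[
    [0,0,0,0,50],
    [0,0,0,0,40],
    [0,0,0,0,40],
    [0,0,0,0,40],
    [0,0,0,0,40],
  ],
  newtons=40,
)

```text
clock: 6.75
tcp_pos: [0.6074, 0.2929, 0.178]
tcp_rot: [121.2, 89.8, 29.2]
ft_force: [-1.7, -0.4, 5.8]
width: 0.049
```

```bash
python3 plan.py 0.607 0.293 0.176 -2; python3 look.py w4.png; python3 - <<'E'
from z import *
zoom(cap('side'),(200,200,420,370),'s4.png',3)
E
```

```text
t 6.75 tcp [0.6074 0.2929 0.178 ] jawang -2.0 down [ 0.0027  0.0015 -1.    ] j [24.8 38.2 90.9  0.  50.7 26.8] F [-1.7 -0.4  5.8] w 0.049
units [ 0.066 -0.012 -0.004] spin -0.0 alt 36.0
```

View pics/w4.png

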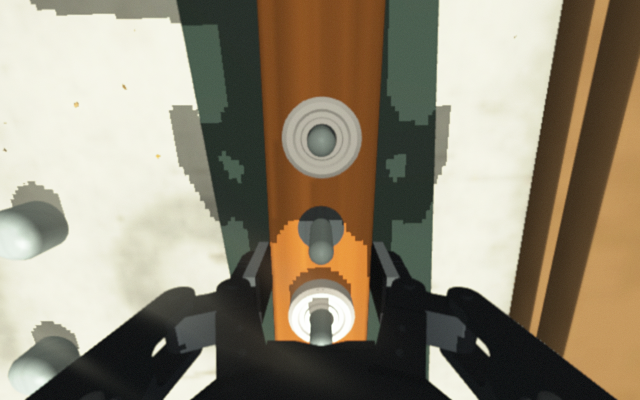

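View pics/s4.png

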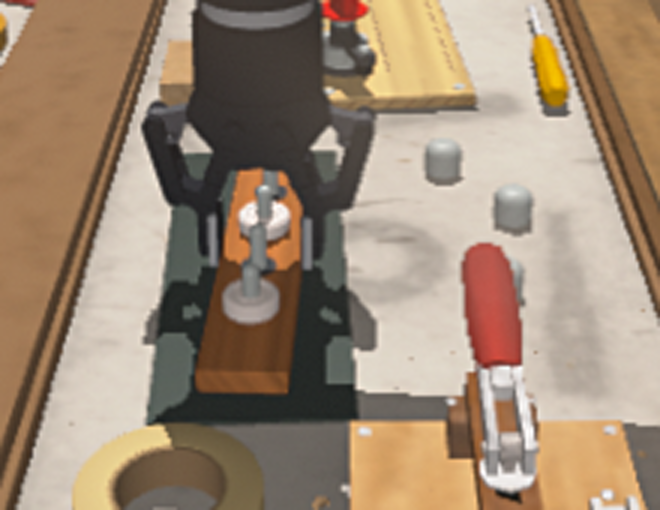

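Call:
arm_command(
  series=[
    [-0.3,0,0,0,40],
    [-1,0,0,0,40],
    [-2,0,0,0,40],
    [-3,0,0,0,40],
    [-4,0,0,0,40],
  ],
  newtons=60,
)

```text
clock: 7.35
tcp_pos: [0.6067, 0.2923, 0.2969]
tcp_rot: [-48.9, 89.9, -140.8]
ft_force: [0.3, -0.9, -2.9]
width: 0.0482
```

```bash
python3 plan.py 0.5045 -0.0415 0.298 5.3;  python3 - <<'E'
from z import *
zoom(cap('side'),(200,150,420,320),'s5.png',3)
E
```

```text
t 7.35 tcp [0.6067 0.2923 0.2969] jawang -1.99 down [-7.e-04 -6.e-04 -1.e+00] j [24.8 31.4 84.3 -0.  64.4 26.8] F [ 0.3 -0.9 -2.9] w 0.0482
units [-0.028 -3.016 11.24 ] spin -1.459 alt 34.54
```

View pics/s5.png

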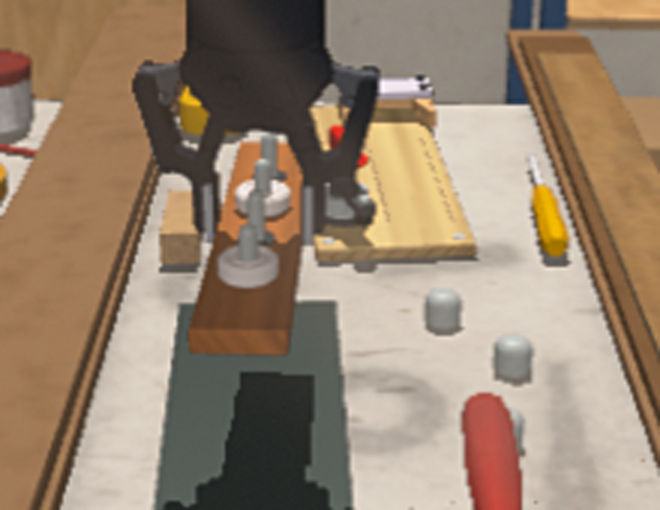

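Call:
arm_command(
  series=[
    [0,-0.15,0.5,-0.3,40],
    [0,-0.4,1.5,-0.6,40],
    [0,-0.7,2.6,-0.9,40],
    [0,-1,3.7,-1.2,40],
    [0,-1.3,4.8,-1.46,40],
  ],
)

```text
clock: 7.9
tcp_pos: [0.5621, 0.1487, 0.2954]
tcp_rot: [-57.7, 90.0, -142.3]
ft_force: [-0.2, 0.1, -3.1]
width: 0.0481
```

Call:
arm_command(
  series=[
    [0,-0.3,1.1,0,40],
    [0,-0.6,2.2,0,40],
    [0,-0.9,3.3,0,40],
    [0,-1.2,4.3,0,40],
    [0,-1.4,5,0,40],
  ],
)

```text
clock: 8.4
tcp_pos: [0.5341, -0.0051, 0.2956]
tcp_rot: [-59.2, 89.9, -144.0]
ft_force: [1.0, -0.6, -2.1]
width: 0.0484
```

```bash
python3 plan.py 0.5045 -0.0415 0.298 5.3
```

```text
t 8.4 tcp [ 0.5341 -0.0051  0.2956] jawang 5.25 down [-8.e-04 -6.e-04 -1.e+00] j [ -1.8  20.1 104.1  -0.   55.8  -7. ] F [ 1.  -0.6 -2.1] w 0.0484
units [-0.078 -1.093  1.118] spin -0.011 alt 35.99
```

Call:
arm_command(
  series=[
    [0,-0.5,0.5,0,40],
    [0,-1,1,0,40],
    [0,-1.1,1.1,0,40],
    [0,-1.1,1.1,0,40],
  ],
)

```text
clock: 8.8
tcp_pos: [0.5049, -0.0395, 0.2958]
tcp_rot: [104.4, 90.0, 19.6]
ft_force: [-0.4, 0.4, -2.8]
width: 0.0483
```

```bash
python3 plan.py 0.5045 -0.0415 0.19 5.3;python3 look.py w6.png; python3 - <<'E'
from z import *
zoom(cap('side'),(230,100,420,260),'s6.png',3)
zoom(cap('scene'),(280,130,420,250),'c6.png',4)
E
```

```text
t 8.8 tcp [ 0.5049 -0.0395  0.2958] jawang 5.24 down [ 2.e-04  1.e-04 -1.e+00] j [ -5.8  17.9 107.7   0.   54.5 -11. ] F [-0.4  0.4 -2.8] w 0.0483
units [ 3.528 -0.019  0.066] spin -0.013 alt 35.99
```

View pics/w6.png

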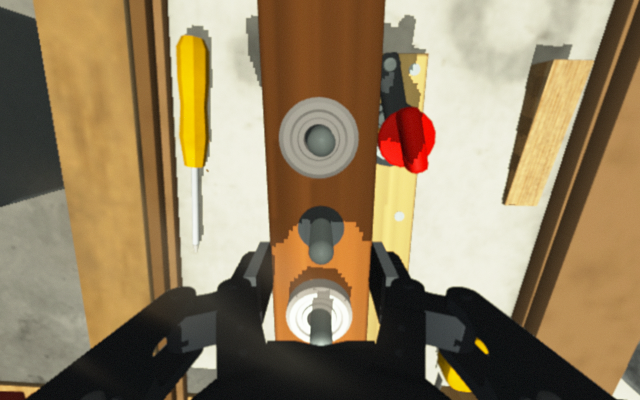

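View pics/s6.png

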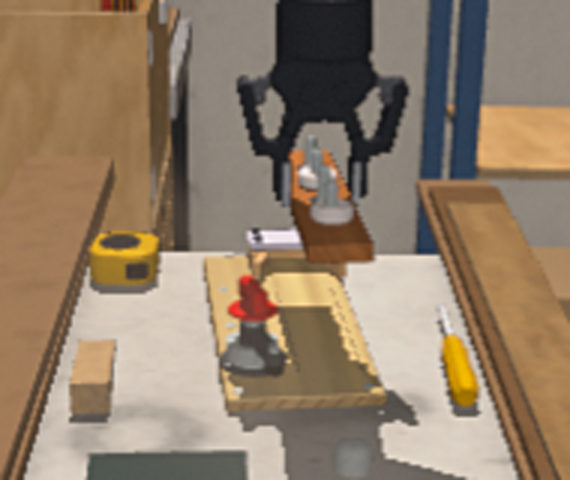

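View pics/c6.png

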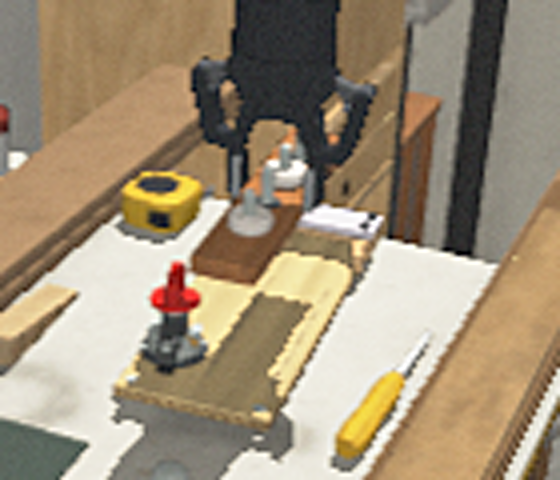

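Call:
arm_command(
  series=[
    [0.8,0,0.02,0,40],
    [1.6,0,0.04,0,40],
    [2.3,0,0.06,0,40],
    [2.9,0,0.07,0,40],
    [3.2,0,0.07,0,40],
  ],
)

```text
clock: 9.45
tcp_pos: [0.5056, -0.0406, 0.1983]
tcp_rot: [-101.9, 89.9, 173.5]
ft_force: [-0.9, 0.2, -3.5]
width: 0.0479
```

Call:
arm_command(
  series=[
    [0,0,0,0,40],
    [0.1,0,0,0,40],
    [0.2,0,0,0,40],
  ],
)

```text
clock: 9.75
tcp_pos: [0.506, -0.0412, 0.1945]
tcp_rot: [77.1, 89.9, -7.6]
ft_force: [-0.1, -1.0, -3.6]
width: 0.0483
```

```bash
python3 plan.py 0.5045 -0.0415 0.187 5.3; python3 - <<'E'
from z import *
zoom(cap('side'),(230,100,420,260),'s7.png',3)
zoom(cap('scene'),(280,130,420,250),'c7.png',4)
E
```

```text
t 9.75 tcp [ 0.506  -0.0412  0.1945] jawang 5.32 down [ 2.3e-03 -3.0e-04 -1.0e+00] j [ -5.9  25.7 114.   -0.   40.2 -11.3] F [-0.1 -1.  -3.6] w 0.0483
units [ 0.251 -0.051  0.007] spin 0.004 alt -36.0
```

View pics/s7.png

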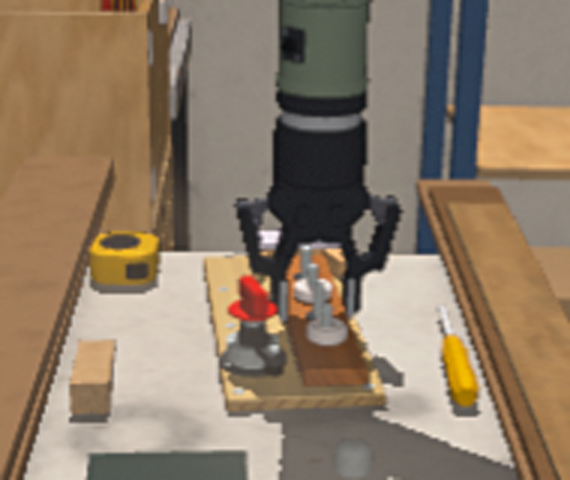

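View pics/c7.png

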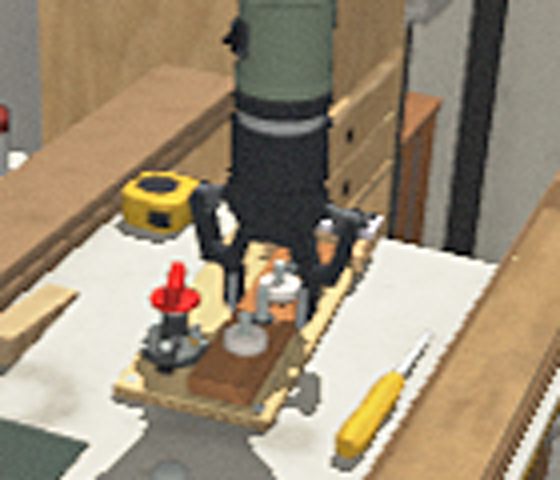

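Call:
arm_command(
  series=[
    [0.1,-0.05,0,0,40],
    [0.18,-0.05,0,0,40],
    [0.22,-0.05,0,0,40],
    [0.22,-0.05,0,0,40],
  ],
)

```text
clock: 10.25
tcp_pos: [0.5039, -0.0414, 0.1872]
tcp_rot: [13.6, 90.0, -71.1]
ft_force: [-0.7, -0.1, -2.6]
width: 0.0481
```

```bash
python3 plan.py 0.5087 -0.0863 0.187 5.3
```

```text
t 10.25 tcp [ 0.5039 -0.0414  0.1872] jawang 5.3 down [ 0.e+00 -1.e-04 -1.e+00] j [ -6.   26.2 114.6  -0.   39.2 -11.3] F [-0.7 -0.1 -2.6] w 0.0481
units [0.008 0.022 1.504] spin 0.0 alt -36.0
```

Call:
arm_command(
  series=[
    [0.03,0,0,0,40],
    [0.03,0,0.3,0,40],
    [0.03,0,0.6,0,40],
    [0.03,0,0.9,0,40],
    [0.03,0,1.1,0,40],
  ],
)

```text
clock: 10.75
tcp_pos: [0.5075, -0.0744, 0.1871]
tcp_rot: [112.1, 89.9, 27.4]
ft_force: [-0.6, 6.5, 5.5]
width: 0.0481
```

```bash
python3 plan.py 0.5087 -0.0863 0.187 5.3; python3 look.py w8.png;python3 - <<'E'
from z import *
zoom(cap('side'),(230,100,420,260),'s8.png',3)
zoom(cap('scene'),(280,130,420,250),'c8.png',4)
E
```

```text
t 10.75 tcp [ 0.5075 -0.0744  0.1871] jawang 5.22 down [ 0.0019  0.001  -1.    ] j [-9.700e+00  2.670e+01  1.136e+02  1.000e-01  3.960e+01 -1.500e+01] F [-0.6  6.5  5.5] w 0.0481
units [0.004 0.005 0.397] spin -0.016 alt 35.98
```

View pics/s8.png

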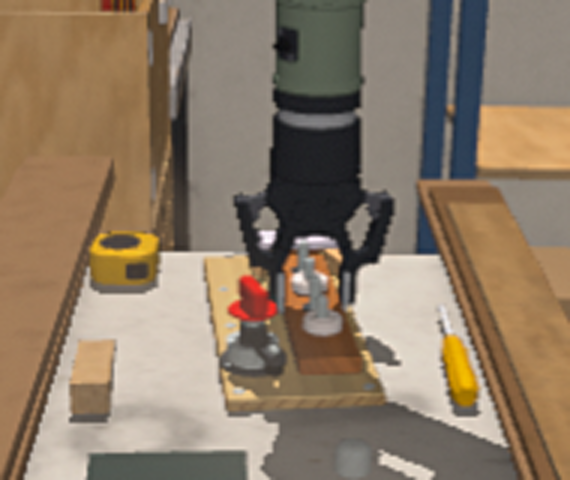

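View pics/c8.png

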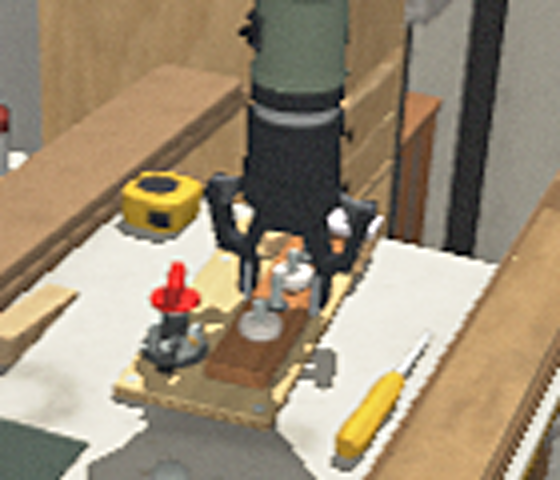

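Call:
arm_command(
  series=[
    [-0.02,0,0.15,0,40],
    [-0.02,0,0.3,0,40],
    [-0.02,0,0.38,0,40],
    [-0.02,0,0.38,0,40],
  ],
)

```text
clock: 11.3
tcp_pos: [0.5082, -0.086, 0.1871]
tcp_rot: [59.5, 89.9, -25.3]
ft_force: [-0.6, 1.1, 4.1]
width: 0.0484
```

```bash
python3 plan.py 0.5087 -0.0863 0.187 5.3
```

```text
t 11.3 tcp [ 0.5082 -0.086   0.1871] jawang 5.29 down [ 8.e-04 -4.e-04 -1.e+00] j [-10.9  26.9 113.3  -0.   39.8 -16.2] F [-0.6  1.1  4.1] w 0.0484
units [0.004 0.015 0.01 ] spin -0.003 alt 36.0
```

Call:
arm_command(
  series=[
    [0,0,0.06,0,40],
    [0,0,0.1,0,40],
    [0,0,0.14,0,40],
    [0,0,0.14,0,40],
  ],
)

```text
clock: 11.7
tcp_pos: [0.5084, -0.0875, 0.1871]
tcp_rot: [177.4, 89.7, 92.6]
ft_force: [0.2, 18.2, 6.3]
width: 0.0486
```

```bash
python3 plan.py 0.5087 -0.0863 0.187 5.3
```

```text
t 11.7 tcp [ 0.5084 -0.0875  0.1871] jawang 5.2 down [-2.0e-04  4.8e-03 -1.0e+00] j [-11.1  26.9 113.2   0.4  40.  -16.6] F [ 0.2 18.2  6.3] w 0.0486
units [ 0.005  0.013 -0.04 ] spin -0.02 alt 35.98
```

Call:
arm_command(
  series=[
    [0,0,-0.06,0,40],
    [0,0,-0.08,0,60],
    [0,0,-0.08,0,75],
    [0,0,-0.08,0,85],
    [0,0,-0.08,0,85],
  ],
)

```text
clock: 12.2
tcp_pos: [0.5081, -0.0878, 0.1867]
tcp_rot: [-42.5, 90.0, -127.3]
ft_force: [-0.1, 0.0, -0.3]
width: 0.0727
```

Call:
arm_command(
  series=[
    [-0.5,0,0,0,85],
    [-1.5,0,0,0,85],
    [-3,0,0,0,85],
    [-4.5,0,0,0,85],
    [-6,0,0,0,100],
  ],
)

```text
clock: 12.7
tcp_pos: [0.5078, -0.0877, 0.3685]
tcp_rot: [-48.7, 90.0, -133.4]
ft_force: [0.3, -0.9, -0.4]
width: 0.0841
```

```bash
python3 plan.py 0.53 0.05 0.40 5.3;  python3 - <<'E'
from z import *
zoom(cap('side'),(230,100,420,260),'s9.png',3)
zoom(cap('scene'),(280,130,420,250),'c9.png',4)
E
```

```text
t 12.7 tcp [ 0.5078 -0.0877  0.3685] jawang 5.28 down [-3.e-04 -3.e-04 -1.e+00] j [-11.1  14.5 100.6  -0.   64.9 -16.3] F [ 0.3 -0.9 -0.4] w 0.0841
units [-1.05   1.159 -4.5  ] spin -0.003 alt 36.0
```

View pics/s9.png

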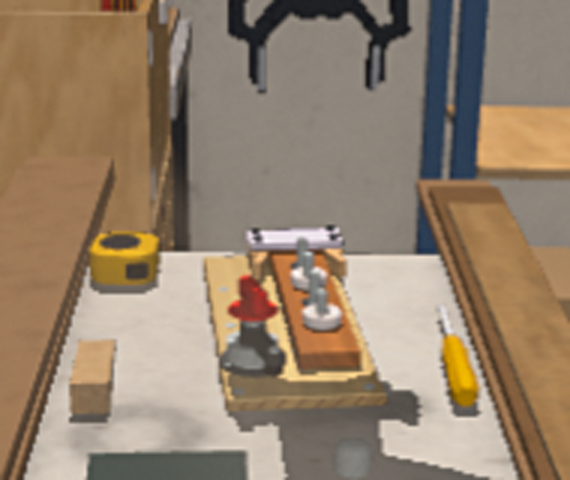

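View pics/c9.png

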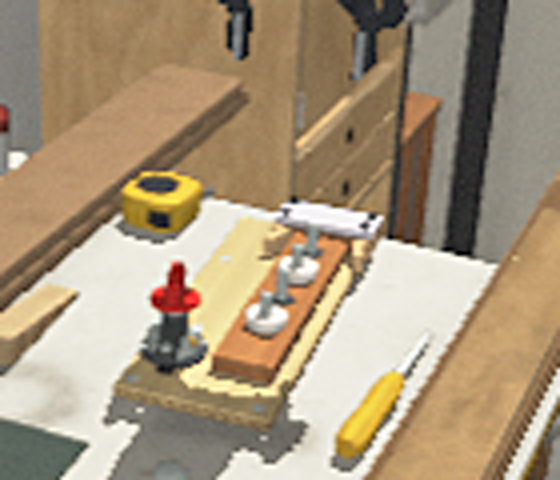

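Call:
arm_command(
  series=[
    [-0.3,0.3,-1.2,0,100],
    [-0.6,0.6,-2.4,0,100],
    [-0.9,0.9,-3.6,0,100],
    [-1,1.1,-4.5,0,100],
    [-1,1.1,-4.5,0,100],
  ],
)

```text
clock: 13.3
tcp_pos: [0.5289, 0.0525, 0.3966]
tcp_rot: [149.0, 90.0, 64.5]
ft_force: [-0.2, 0.1, -0.3]
width: 0.0854
```

```bash
cat > strip.py <<'E'
from z import *
def strip(p,z0):
    C=cloud(p); m=silhouettes(p,'strip')[0]['pixels']
    hsv=cv2.cvtColor(p['img'],cv2.COLOR_RGB2HSV)
    P=C[m&(C[...,2]>z0+0.019)&(C[...,2]<z0+0.045)]
    lab=[]
    for q in P[np.argsort(P[:,1])]:
        if lab and abs(lab[-1][-1][1]-q[1])<0.006: lab[-1].append(q)
        else: lab.append([q])
    for l in lab: print('  pin',np.mean(l,0).round(4),np.max(l,0).round(4),len(l))
    sel=m&(np.abs(C[...,2]-z0)<0.004)
    print('strip',cv2.minAreaRect(C[sel][:,:2].astype(np.float32)),np.median(C[sel][:,2]))
    return C
if __name__=='__main__':
    p=cap('wrist'); save(p,'w10.png'); C=strip(p,0.027)
    Z=C[...,2]; K=(Z>0.05)&(Z<0.09)&(abs(C[...,0]-.559)<.04)&(abs(C[...,1]-.022)<.04)
    print('knob all',np.median(C[K],0), cv2.minEnclosingCircle(C[K][:,:2].astype(np.float32)))
    W=C[(Z>0.075)&K]; print('wing',W.mean(0),cv2.minAreaRect(W[:,:2].astype(np.float32)),len(W))
E
python3 strip.py
```

```text
pin [ 0.5149 -0.1474  0.0526] [ 0.5198 -0.1446  0.0569] 68
  pin [ 0.5109 -0.1061  0.0528] [ 0.5157 -0.1029  0.0576] 70
  pin [ 0.507  -0.0644  0.0534] [ 0.5115 -0.0611  0.059 ] 71
  pin [ 0.5032 -0.023   0.0536] [ 0.5078 -0.0196  0.0579] 72
strip ((0.507473886013031, -0.07800785452127457), (0.049636706709861755, 0.22099162638187408), 5.197945594787598) 0.0269022443647892
knob all [0.55807156 0.02279231 0.06132731] ((0.5595524311065674, 0.02141527645289898), 0.020928090438246727)
wing [0.55868032 0.02218723 0.07996821] ((0.5590052008628845, 0.021091734990477562), (0.012911254540085793, 0.04131210595369339), 19.481313705444336) 450
```

View pics/w10.png

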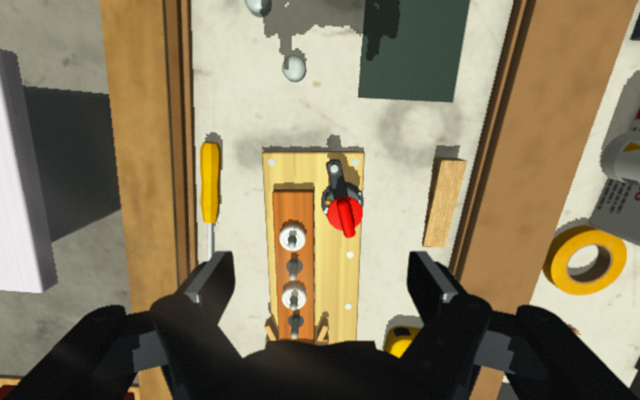

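```bash
python3 plan.py 0.559 0.0215 0.29 19
```

```text
t 13.4 tcp [0.5284 0.0502 0.3961] jawang 5.37 down [-1.4e-03 -9.0e-04 -1.0e+00] j [ 4.2 14.7 96.1 -0.1 69.3 -1.2] F [-0.1 -0.2 -0.5] w 0.0852
units [3.535 0.93  1.045] spin -2.725 alt 33.27
```

Call:
arm_command(
  series=[
    [0.8,0.2,0.25,-0.7,60],
    [1.6,0.45,0.5,-1.4,50],
    [2.4,0.7,0.75,-2.1,50],
    [3.2,0.93,1.04,-2.72,50],
    [3.5,0.93,1.04,-2.72,50],
  ],
)

```text
clock: 13.9
tcp_pos: [0.5589, 0.0196, 0.289]
tcp_rot: [-99.0, 89.7, -170.2]
ft_force: [-0.3, 0.4, 0.0]
width: 0.0425
```

Call:
arm_command(
  series=[
    [0,0,0,0,50],
    [0,0,0,0,50],
    [0,0,0,0,50],
  ],
)

```text
clock: 14.2
tcp_pos: [0.5593, 0.0217, 0.2932]
tcp_rot: [70.1, 89.9, -1.0]
ft_force: [0.1, -0.9, -1.2]
width: 0.0429
```

```bash
python3 plan.py 0.559 0.0215 0.237 19; python3 look.py w11.png
```

```text
t 14.2 tcp [0.5593 0.0217 0.2932] jawang 18.89 down [ 0.0023 -0.     -1.    ] j [  1.   22.3 101.   -0.   56.6 -17.8] F [ 0.1 -0.9 -1.2] w 0.0429
units [ 1.873 -0.015  0.   ] spin -0.023 alt 35.98
```

View pics/w11.png

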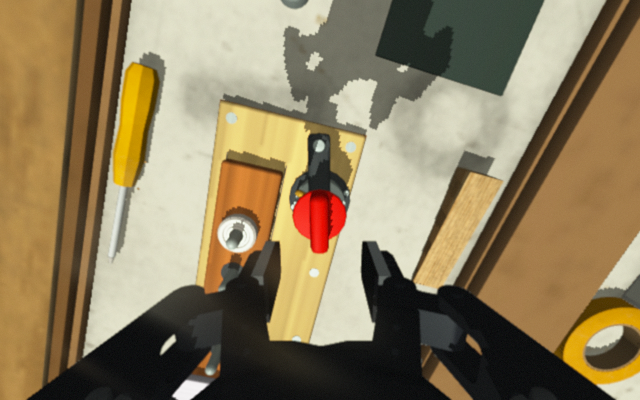

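Call:
arm_command(
  series=[
    [0.6,0,0,0,50],
    [1.2,0,0,0,50],
    [1.7,0,0,0,50],
    [1.85,0,0,0,50],
    [1.85,0,0,0,40],
  ],
)

```text
clock: 14.75
tcp_pos: [0.5592, 0.0217, 0.2366]
tcp_rot: [-46.0, 90.0, -117.0]
ft_force: [-0.6, 0.3, 0.3]
width: 0.034
```

Call:
arm_command(
  series=[
    [0,0,0,0,25],
    [0,0,0,0,10],
    [0,0,0,0,5],
    [0,0,0,0,5],
    [0,0,0,0,5],
  ],
  newtons=50,
)

```text
clock: 15.25
tcp_pos: [0.5591, 0.0215, 0.2377]
tcp_rot: [43.2, 90.0, -27.9]
ft_force: [-1.4, -1.4, 5.9]
width: 0.0114
```

```bash
python3 plan.py 0.559 0.0215 0.251 19; python3 look.py w12.png
```

```text
t 15.25 tcp [0.5591 0.0215 0.2377] jawang 18.91 down [ 7.e-04 -4.e-04 -1.e+00] j [  1.   25.9 104.6  -0.   49.5 -17.9] F [-1.4 -1.4  5.9] w 0.0114
units [-0.444 -0.002 -0.002] spin -0.017 alt 35.98
```

View pics/w12.png

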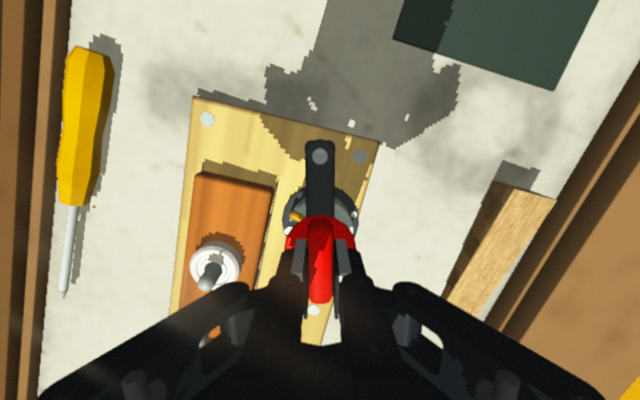

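Call:
arm_command(
  series=[
    [-0.15,0,0,0,5],
    [-0.3,0,0,0,5],
    [-0.4,0,0,0,5],
    [-0.48,0,0,0,5],
    [-0.48,0,0,0,5],
  ],
)

```text
clock: 15.8
tcp_pos: [0.5592, 0.0215, 0.2511]
tcp_rot: [-42.6, 90.0, -113.7]
ft_force: [-0.8, -1.6, -1.9]
width: 0.0117
```

```bash
python3 plan.py 0.559 0.0215 0.251 19; python3 look.py w13.png
```

```text
t 15.8 tcp [0.5592 0.0215 0.2511] jawang 18.91 down [-1.e-04 -3.e-04 -1.e+00] j [  1.   25.  103.8  -0.   51.3 -17.9] F [-0.8 -1.6 -1.9] w 0.0117
units [ 0.003 -0.005 -0.002] spin -0.018 alt 35.98
```

View pics/w13.png

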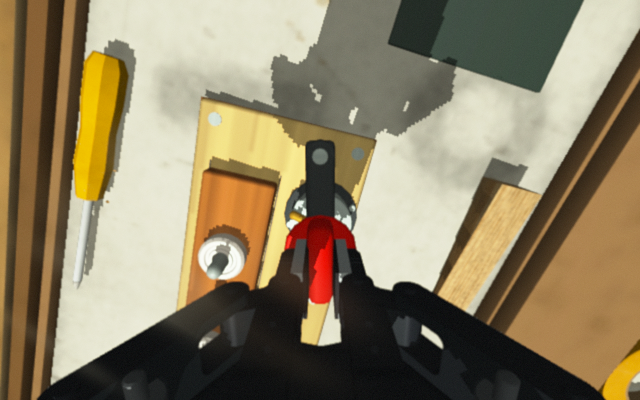

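Call:
arm_command(
  series=[
    [0,0,0,-1,5],
    [0,0,0,-2.4,5],
    [0,0,0,-3.8,5],
    [0,0,0,-5.2,5],
    [0,0,0,-6.6,5],
  ],
)

```text
clock: 16.35
tcp_pos: [0.5592, 0.0216, 0.2511]
tcp_rot: [77.7, 90.0, 39.9]
ft_force: [-1.0, -0.3, -2.0]
width: 0.0119
```

Call:
arm_command(
  series=[
    [0,0,0,-1.4,5],
    [0,0,0,-2.8,5],
    [0,0,0,-4.2,5],
    [0,0,0,-5.6,5],
    [0,0,0,-7,5],
  ],
)

```text
clock: 16.85
tcp_pos: [0.5592, 0.0218, 0.2511]
tcp_rot: [89.5, 90.0, 86.6]
ft_force: [0.1, -0.0, -1.7]
width: 0.0119
```

```bash
python3 plan.py 0.559 0.0215 0.251 96; python3 look.py w14.png
```

```text
t 16.85 tcp [0.5592 0.0218 0.2511] jawang 87.16 down [ 0.e+00  6.e-04 -1.e+00] j [  1.   25.  103.8   0.   51.2 -86.1] F [ 0.1 -0.  -1.7] w 0.0119
units [ 0.002 -0.009 -0.006] spin -1.768 alt 34.23
```

View pics/w14.png

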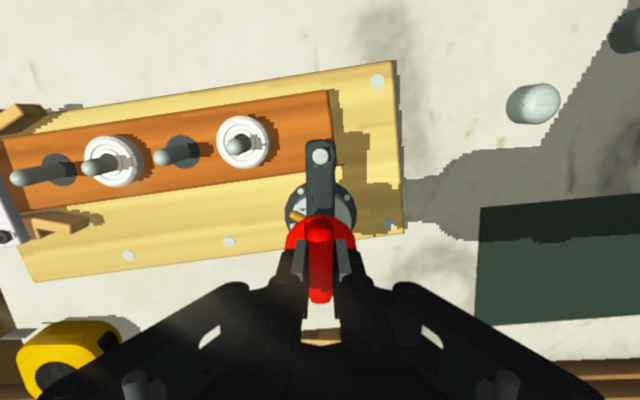

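Call:
arm_command(
  series=[
    [0,0,0,-1,5],
    [0,0,0,-1.6,5],
    [0,0,0,-1.7,5],
    [0,0,0,-1.7,5],
  ],
)

```text
clock: 17.3
tcp_pos: [0.5592, 0.0218, 0.2511]
tcp_rot: [77.7, 90.0, 83.0]
ft_force: [-2.2, -0.1, -0.5]
width: 0.0118
```

Call:
arm_command(
  series=[
    [0.12,0,0,0,5],
    [0.25,0,0,0,5],
    [0.38,0,0,0,5],
    [0.47,0,0,0,5],
    [0.5,0,0,0,5],
  ],
)

```text
clock: 17.8
tcp_pos: [0.5596, 0.0217, 0.2376]
tcp_rot: [11.4, 89.9, 16.8]
ft_force: [-6.2, 1.2, 20.0]
width: 0.0116
```

```bash
python3 plan.py 0.559 0.0215 0.237 96; python3 look.py w15.png
```

```text
t 17.8 tcp [0.5596 0.0217 0.2376] jawang 95.37 down [ 1.3e-03  4.0e-04 -1.0e+00] j [  1.   25.9 104.6   0.   49.4 -94.3] F [-6.2  1.2 20. ] w 0.0116
units [ 0.02  -0.007 -0.019] spin -0.126 alt 35.87
```

View pics/w15.png

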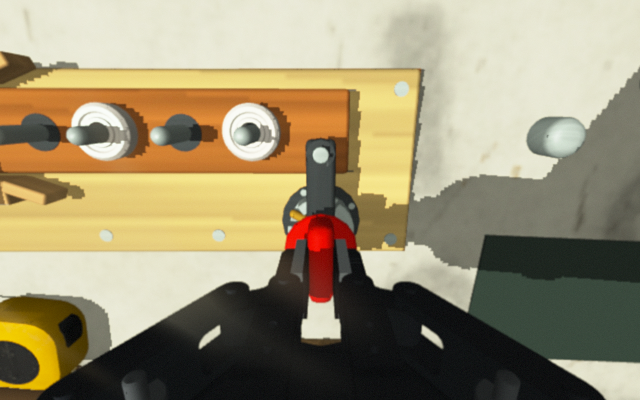

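Call:
arm_command(
  series=[
    [-0.04,0,0,0,5],
    [-0.04,0,0,0,25],
    [-0.04,0,0,0,45],
    [-0.04,0,0,0,50],
    [-0.04,0,0,0,50],
  ],
)

```text
clock: 18.35
tcp_pos: [0.5594, 0.0215, 0.2367]
tcp_rot: [-86.8, 90.0, -81.4]
ft_force: [0.1, -0.2, -0.7]
width: 0.0428
```

Call:
arm_command(
  series=[
    [-0.5,0,0,1,50],
    [-1.5,0,0,2.5,50],
    [-2.5,0,0,4,60],
    [-3.5,0,0,5.5,80],
    [-4.5,0,0,7,100],
  ],
)

```text
clock: 18.85
tcp_pos: [0.5592, 0.0215, 0.373]
tcp_rot: [-49.7, 90.0, -79.7]
ft_force: [0.6, 0.3, -0.4]
width: 0.078
```

```bash
python3 plan.py 0.52 0.13 0.40 5.3
```

```text
t 18.85 tcp [0.5592 0.0215 0.373 ] jawang 60.09 down [ 0.e+00 -2.e-04 -1.e+00] j [  1.   18.2  94.6  -0.   67.2 -59.1] F [ 0.6  0.3 -0.4] w 0.078
units [-0.901  2.483 -2.934] spin 10.959 alt -25.04
```

```bash
python3 plan.py 0.50 0.2 0.42 5.3
```

```text
t 18.85 tcp [0.5592 0.0215 0.373 ] jawang 60.09 down [ 0.e+00 -2.e-04 -1.e+00] j [  1.   18.2  94.6  -0.   67.2 -59.1] F [ 0.6  0.3 -0.4] w 0.078
units [-1.568  4.173 -4.675] spin 10.959 alt -25.04
```

Call:
arm_command(
  series=[
    [-0.3,0.8,-0.9,1.6,100],
    [-0.6,1.7,-1.9,3.2,100],
    [-0.9,2.5,-2.8,4.8,100],
    [-1.2,3.3,-3.7,6.4,100],
    [-1.57,4.17,-4.68,8,100],
  ],
)

```text
clock: 19.35
tcp_pos: [0.4983, 0.2007, 0.4191]
tcp_rot: [-33.0, 90.0, -102.9]
ft_force: [-0.1, 1.4, -0.3]
width: 0.0852
```

Call:
arm_command(
  series=[
    [0,0,0,1.5,100],
    [0,0,0,3,100],
    [0,0,0,3,100],
    [0,0,0,3,100],
  ],
)

```text
clock: 19.75
tcp_pos: [0.499, 0.1996, 0.4189]
tcp_rot: [-37.6, 90.0, -122.1]
ft_force: [0.0, -0.7, 0.2]
width: 0.0853
```

```bash
cat > look2.py <<'E'
from z import *
import sys
from strip import strip
p=cap('wrist'); save(p,sys.argv[1]); 
try: C=strip(p,0.027)
except Exception as e: print(e); C=cloud(p)
Z=C[...,2]; K=(Z>0.05)&(Z<0.1)&(abs(C[...,0]-.559)<.03)&(abs(C[...,1]-.022)<.03)
W=C[(Z>0.073)&K]; print('wing',W.mean(0),cv2.minAreaRect(W[:,:2].astype(np.float32)),len(W),np.percentile(W[:,2],[50,95]))
R=(C[...,0]>0.41)&(C[...,0]<0.55)&(C[...,1]>0.1)&(C[...,1]<0.37)&(Z>0.01)&(Z<0.04)
n,l,s,cc=cv2.connectedComponentsWithStats(R.astype(np.uint8))
for i in range(1,n):
    if s[i,4]>60:
        Q=C[l==i]; q=Q[Q[:,2]>0.017]; print('cap',cc[i].round(1),s[i,4],'top pts',np.median(q,0).round(4),q.max(0)[2].round(4), cv2.minEnclosingCircle(q[:,:2].astype(np.float32)))
E
python3 plan.py; python3 look2.py w16.png
```

```text
t 19.75 tcp [0.499  0.1996 0.4189] jawang 5.55 down [-2.e-04 -3.e-04 -1.e+00] j [20.6 14.4 93.1 -0.  72.5 15. ] F [ 0.  -0.7  0.2] w 0.0853
units [0. 0. 0.] spin None alt None
  pin [ 0.5029 -0.022   0.0529] [ 0.508  -0.0189  0.0575] 60
strip ((0.5020552277565002, -0.014120563864707947), (0.049718089401721954, 0.09550826251506805), 5.885924816131592) 0.026714763820326167
wing [0.55869924 0.02385562 0.07896619] ((0.5592358708381653, 0.02272099070250988), (0.040728647261857986, 0.011955484747886658), 7.427768230438232) 357 [0.07987512 0.08160654]
cap [298.6  72.3] 424 top pts [0.4627 0.3133 0.0208] 0.0238 ((0.46234357357025146, 0.3135010004043579), 0.01273304969072342)
cap [280.8 142.7] 349 top pts [0.4466 0.2306 0.0207] 0.0239 ((0.4464341700077057, 0.23015999794006348), 0.012817795388400555)
cap [310.1 193.1] 310 top pts [0.4887 0.1698 0.0208] 0.0242 ((0.4886237680912018, 0.1688196063041687), 0.012826413847506046)
```

View pics/w16.png

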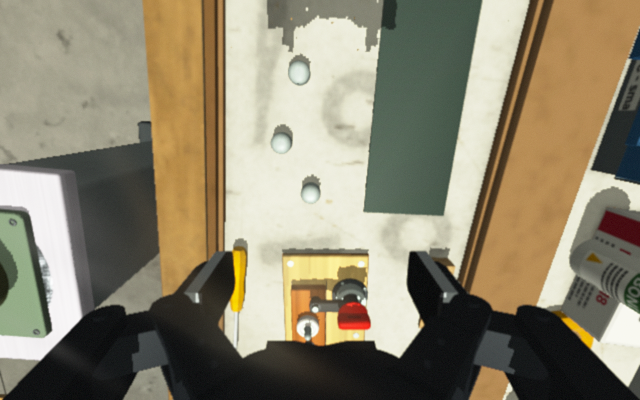

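```bash
python3 plan.py 0.4887 0.1689 0.25 5.3
```

```text
t 19.85 tcp [0.499  0.1994 0.4189] jawang 5.48 down [-2.e-04 -2.e-04 -1.e+00] j [20.6 14.4 93.1 -0.  72.5 15.1] F [-0.2 -0.3 -0.4] w 0.0855
units [ 5.63  -0.439  0.979] spin 0.035 alt -35.96
```

Call:
arm_command(
  series=[
    [1.2,-0.1,0.2,0,80],
    [2.5,-0.2,0.4,0,70],
    [3.8,-0.3,0.7,0,65],
    [5,-0.44,0.98,0,65],
    [5.6,-0.44,0.98,0,65],
  ],
)

```text
clock: 20.35
tcp_pos: [0.4871, 0.1677, 0.2481]
tcp_rot: [-74.6, 89.7, -159.2]
ft_force: [0.4, -0.3, -0.0]
width: 0.0554
```

Call:
arm_command(
  series=[
    [0,0,0,0,65],
    [0,0,0,0,65],
    [0,0,0,0,65],
  ],
)

```text
clock: 20.65
tcp_pos: [0.4893, 0.1694, 0.2525]
tcp_rot: [101.1, 89.8, 16.5]
ft_force: [-0.1, -0.6, 0.6]
width: 0.0553
```

```bash
python3 plan.py 0.4887 0.1689 0.178 5.3; python3 look2.py w17.png
```

```text
t 20.65 tcp [0.4893 0.1694 0.2525] jawang 5.42 down [ 3.1e-03  9.0e-04 -1.0e+00] j [ 17.8  21.7 109.3  -0.   48.8  12.4] F [-0.1 -0.6  0.6] w 0.0553
units [ 2.484 -0.031  0.016] spin 0.025 alt -35.98
list index out of rangelook2.py:8: RuntimeWarning: Mean of empty slice.
  W=C[(Z>0.073)&K]; print('wing',W.mean(0),cv2.minAreaRect(W[:,:2].astype(np.float32)),len(W),np.percentile(W[:,2],[50,95]))
  ret = um.true_divide(
Traceback (most recent call last):
  File "look2.py", line 8, in <module>
    W=C[(Z>0.073)&K]; print('wing',W.mean(0),cv2.minAreaRect(W[:,:2].astype(np.float32)),len(W),np.percentile(W[:,2],[50,95]))
                                                                                                ~~~~~~~~~~~~~^^^^^^^^^^^^^^^^
IndexError: index -1 is out of bounds for axis 0 with size 0
```

View pics/w17.png

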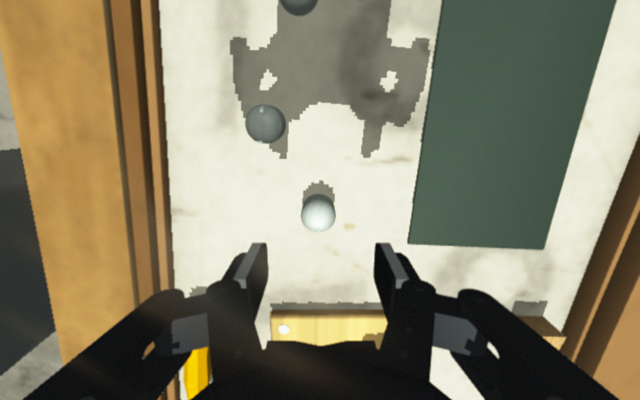

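Cap is at (318,213), centred between the pads. Descend and grip.

Call:
arm_command(
  series=[
    [0.8,0,0,0,65],
    [1.6,-0.02,0.02,0,65],
    [2.2,-0.03,0.02,0,65],
    [2.4,-0.03,0.02,0,65],
    [2.45,-0.03,0.02,0,60],
  ],
)

```text
clock: 21.25
tcp_pos: [0.4879, 0.1686, 0.1777]
tcp_rot: [73.4, 90.0, -11.2]
ft_force: [-0.8, -0.7, -0.0]
width: 0.0509
```

Call:
arm_command(
  series=[
    [0,0,0,0,45],
    [0,0,0,0,30],
    [0,0,0,0,20],
    [0,0,0,0,20],
    [0,0,0,0,20],
  ],
  newtons=60,
)

```text
clock: 21.75
tcp_pos: [0.4882, 0.1686, 0.1785]
tcp_rot: [100.4, 89.9, 15.8]
ft_force: [-0.9, -1.1, 5.9]
width: 0.024
```

```bash
python3 plan.py 0.4887 0.1689 0.278 5.3; python3 look.py w18.png cap_0_mid
```

```text
t 21.75 tcp [0.4882 0.1686 0.1785] jawang 5.41 down [ 2.2e-03  6.0e-04 -1.0e+00] j [ 17.8  27.7 113.6  -0.   38.6  12.4] F [-0.9 -1.1  5.9] w 0.024
units [-3.315  0.026 -0.009] spin 0.021 alt -35.98
cap_0_mid 0.58 [298. 228. 344. 288.] 2326 [0.4884 0.1735 0.0196] [[0.478, 0.16, 0.003], [0.499, 0.181, 0.022]]
cap_0_mid 0.5 [433. 380. 451. 398.] 108 [0.5731 0.0837 0.007 ] [[0.569, 0.082, 0.002], [0.578, 0.085, 0.011]]
```

View pics/w18.png

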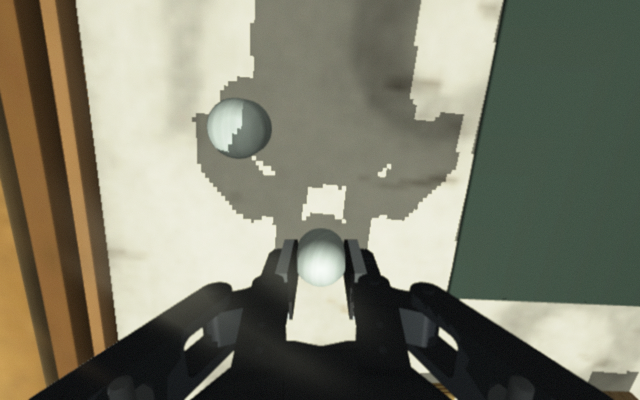

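Call:
arm_command(
  series=[
    [-0.3,0,0,0,20],
    [-1.2,0,0,0,20],
    [-2.4,0,0,0,20],
    [-3.6,0,0,0,20],
    [-3.7,0,0,0,20],
  ],
)

```text
clock: 22.35
tcp_pos: [0.4888, 0.1689, 0.2933]
tcp_rot: [101.9, 89.5, 17.3]
ft_force: [0.6, -0.4, -0.4]
width: 0.024
```

```bash
python3 plan.py 0.5026 -0.025 0.27 5.3
```

```text
t 22.35 tcp [0.4888 0.1689 0.2933] jawang 5.41 down [ 0.009   0.0028 -1.    ] j [ 17.8  18.8 106.7  -0.   54.   12.4] F [ 0.6 -0.4 -0.4] w 0.024
units [ 0.763 -0.159  6.479] spin 0.021 alt -35.98
```

Call:
arm_command(
  series=[
    [0,0,1,0,20],
    [0,0,2.3,0,20],
    [0,-0.1,3.7,0,20],
    [0,-0.13,5.1,0,20],
    [0,-0.15,6.4,0,20],
  ],
)

```text
clock: 22.85
tcp_pos: [0.5007, -0.0247, 0.2881]
tcp_rot: [-92.9, 89.9, -177.5]
ft_force: [0.2, 0.3, -0.2]
width: 0.024
```

Call:
arm_command(
  series=[
    [0,0,0,0,20],
    [0,0,0,0,20],
    [0,0,0,0,20],
    [0,0,0,0,20],
  ],
)

```text
clock: 23.25
tcp_pos: [0.5011, -0.022, 0.2884]
tcp_rot: [-111.7, 90.0, 163.8]
ft_force: [-0.5, 0.2, 0.1]
width: 0.024
```

```bash
python3 plan.py 0.5026 -0.025 0.27 5.3; python3 look.py w19.png; python3 - <<'E'
from z import *
zoom(cap('side'),(270,150,370,250),'s19.png',6)
zoom(cap('scene'),(290,160,390,240),'c19.png',7)
E
```

```text
t 23.25 tcp [ 0.5011 -0.022   0.2884] jawang 5.5 down [-5.e-04  1.e-04 -1.e+00] j [ -3.8  18.  108.8   0.   53.2  -9.3] F [-0.5  0.2  0.1] w 0.024
units [0.614 0.039 0.105] spin 0.04 alt -35.96
```

View pics/w19.png

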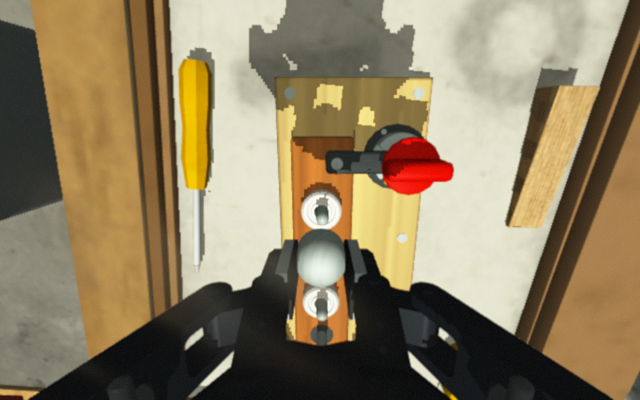

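View pics/s19.png

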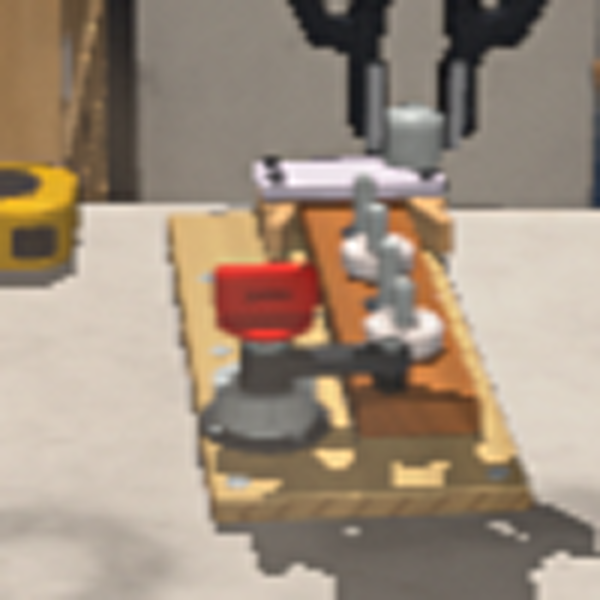

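View pics/c19.png

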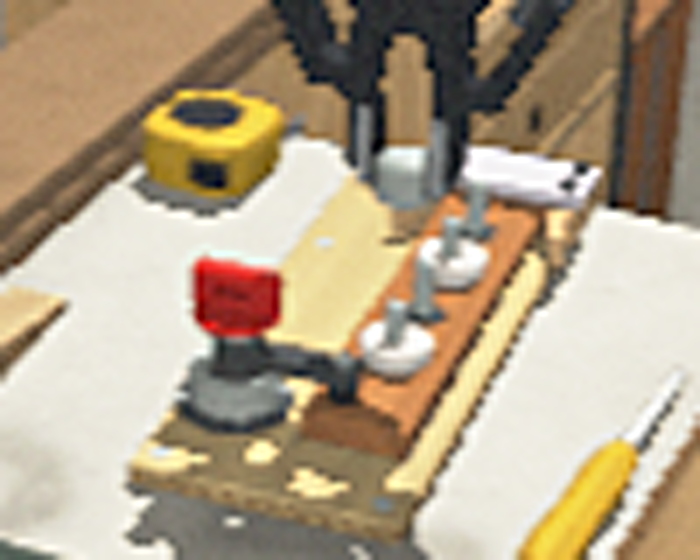

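Call:
arm_command(
  series=[
    [0.5,0.04,0.1,0,20],
    [1,0.04,0.1,0,20],
    [1.3,0.04,0.1,0,20],
    [1.3,0.04,0.1,0,20],
    [1.3,0.04,0.1,0,20],
  ],
)

```text
clock: 23.9
tcp_pos: [0.503, -0.0257, 0.2498]
tcp_rot: [63.2, 90.0, -21.4]
ft_force: [-0.1, -1.0, -1.0]
width: 0.0236
```

```bash
python3 plan.py 0.5026 -0.025 0.24 5.3; python3 - <<'E'
from z import *
p=cap('wrist'); save(p,'w20.png'); s=cap('side'); c=cap('scene')
zoom(s,(290,170,370,240),'s20.png',8)
zoom(c,(310,170,380,230),'c20.png',8)
# rough: expected pin tip & cap underside in images
for q,n in((s,'side'),(c,'scene')):
    print(n,proj(q,[[0.5026,-0.025,0.057],[0.5026,-0.025,0.069],[0.5026,-0.025,0.027]]).round(1).tolist())
E
```

```text
t 23.9 tcp [ 0.503  -0.0257  0.2498] jawang 5.43 down [ 3.e-04 -1.e-04 -1.e+00] j [ -4.2  20.9 111.2  -0.   47.8  -9.7] F [-0.1 -1.  -1. ] w 0.0236
units [ 0.327 -0.01  -0.026] spin 0.026 alt -35.97
side [[336.9, 195.6], [337.1, 191.1], [336.6, 206.7]]
scene [[346.6, 202.3], [346.8, 199.0], [346.2, 210.6]]
```

View pics/s20.png

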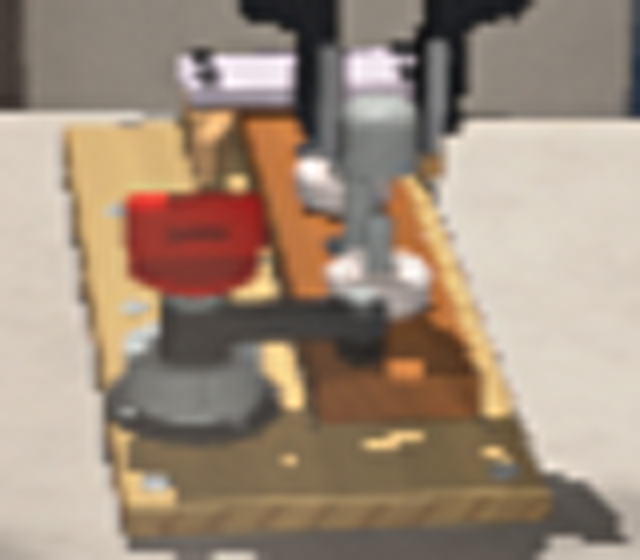

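View pics/c20.png

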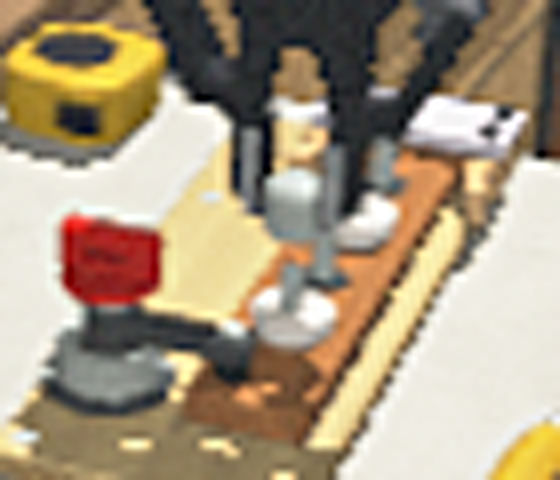

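View pics/w20.png

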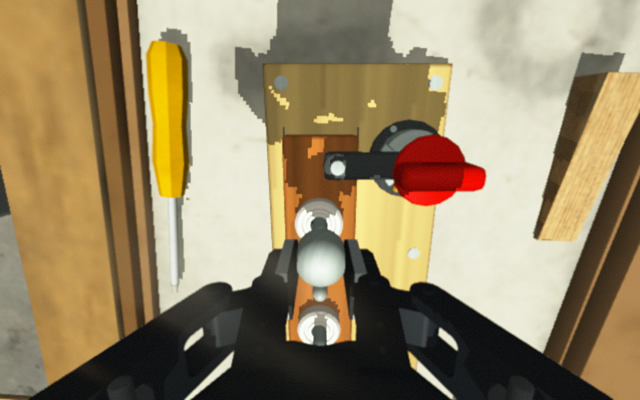

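Call:
arm_command(
  series=[
    [0.2,0,-0.03,0,20],
    [0.4,0,-0.03,0,20],
    [0.55,0,-0.03,0,20],
    [0.65,0,-0.03,0,20],
  ],
)

```text
clock: 24.45
tcp_pos: [0.5025, -0.0251, 0.2294]
tcp_rot: [-94.6, 89.9, -179.2]
ft_force: [-0.1, -0.6, 0.7]
width: 0.024
```

```bash
python3 plan.py 0.5026 -0.025 0.217 5.3; python3 - <<'E'
from z import *
s=cap('side'); c=cap('scene')
zoom(s,(290,170,370,240),'s21.png',8)
zoom(c,(310,170,380,230),'c21.png',8)
E
```

```text
t 24.45 tcp [ 0.5025 -0.0251  0.2294] jawang 5.4 down [-0.0011 -0.     -1.    ] j [ -4.2  22.5 112.6  -0.   45.   -9.6] F [-0.1 -0.6  0.7] w 0.024
units [ 0.413  0.004 -0.002] spin 0.02 alt -35.98
```

View pics/s21.png

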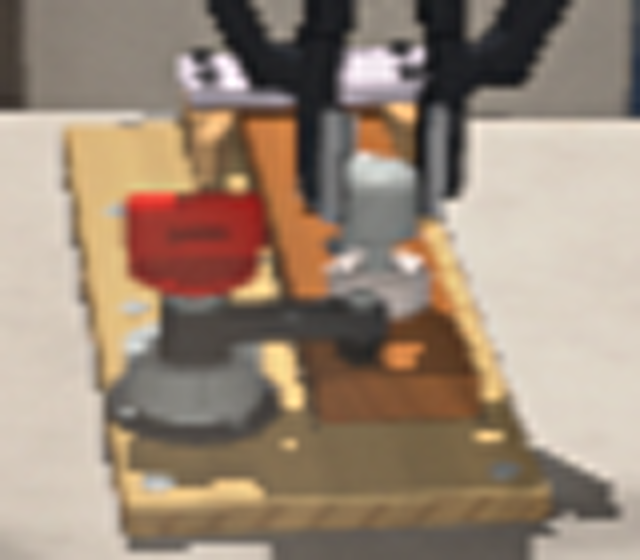

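View pics/c21.png

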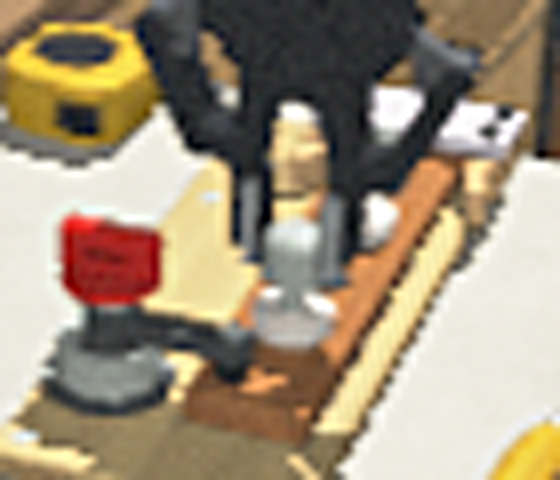

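Call:
arm_command(
  series=[
    [0.1,0,0,0,20],
    [0.2,0,0,0,20],
    [0.3,0,0,0,20],
    [0.38,0,0,0,20],
    [0.42,0,0,0,20],
  ],
)

```text
clock: 25.05
tcp_pos: [0.5026, -0.0248, 0.2195]
tcp_rot: [127.1, 90.0, 42.5]
ft_force: [-5.6, 2.0, 22.2]
width: 0.0237
```

Call:
arm_command(
  series=[
    [0.02,0,0,0,20],
    [0.04,0,0,0,20],
    [0.04,0,0,0,20],
  ],
)

```text
clock: 25.35
tcp_pos: [0.5025, -0.0248, 0.2182]
tcp_rot: [122.8, 89.9, 38.2]
ft_force: [-4.4, 0.7, 15.4]
width: 0.0237
```

Call:
arm_command(
  series=[
    [0.02,0,0,0,20],
    [0.04,0,0,0,20],
    [0.06,0,0,0,20],
    [0.06,0,0,0,20],
  ],
)

```text
clock: 25.75
tcp_pos: [0.5025, -0.0248, 0.2173]
tcp_rot: [111.4, 89.9, 26.7]
ft_force: [-6.2, 1.8, 23.2]
width: 0.0241
```

```bash
python3 plan.py 0.5026 -0.025 0.217 5.3
```

```text
t 25.75 tcp [ 0.5025 -0.0248  0.2173] jawang 5.39 down [ 1.e-03  5.e-04 -1.e+00] j [ -4.1  23.4 113.3   0.   43.2  -9.6] F [-6.2  1.8 23.2] w 0.0241
units [0.011 0.001 0.008] spin 0.017 alt -35.98
```

Call:
arm_command(
  series=[
    [0.03,0,0,0,20],
    [0.06,0,0,0,20],
    [0.06,0,0,0,20],
  ],
)

```text
clock: 26.05
tcp_pos: [0.5025, -0.0248, 0.2169]
tcp_rot: [99.8, 89.9, 15.1]
ft_force: [-9.1, 2.1, 34.3]
width: 0.0241
```

Call:
arm_command(
  series=[
    [-0.1,0,0,0,20],
    [-0.13,0,0,0,35],
    [-0.13,0,0,0,45],
    [-0.13,0,0,0,55],
    [-0.13,0,0,0,55],
  ],
)

```text
clock: 26.55
tcp_pos: [0.5028, -0.0251, 0.2162]
tcp_rot: [-85.5, 90.0, -170.1]
ft_force: [0.2, 0.3, -0.0]
width: 0.0466
```

Call:
arm_command(
  series=[
    [-0.5,0,0,0,55],
    [-1.5,0,0,0,55],
    [-2.5,0,0,0,60],
    [-3.8,0,-1.3,0,70],
    [-5,0,-2.6,0,80],
  ],
)

```text
clock: 27.05
tcp_pos: [0.4959, 0.0467, 0.362]
tcp_rot: [-63.1, 90.0, -147.9]
ft_force: [0.9, -0.1, 0.4]
width: 0.0684
```

Call:
arm_command(
  series=[
    [-0.3,0,-1.5,0,80],
    [-0.3,0,-2.8,0,80],
    [-0.3,0,-2.8,0,80],
    [-0.3,0,-2.8,0,80],
  ],
)

```text
clock: 27.45
tcp_pos: [0.4878, 0.1308, 0.3696]
tcp_rot: [-45.0, 89.9, -129.5]
ft_force: [-0.0, -0.5, 0.4]
width: 0.0686
```

```bash
python3 plan.py 0.4464 0.2302 0.25 5.3; cat > caps.py <<'E'
from z import *
import sys
p=cap('wrist'); save(p,sys.argv[1]); C=cloud(p); Z=C[...,2]
xd=np.array([0.0924,-0.9957]); yd=np.array([.9957,.0924]); H=np.array([0.5083,-0.0875])
rel=C[...,:2]-H; a=rel@xd; b=rel@yd
for k in (-63,-21,21,63):
    m=(abs(a-k/1e3)<0.018)&(abs(b)<0.018)&(Z>0.03)&(Z<0.08)
    if m.sum()>10:
        q=C[m]; t=q[q[:,2]>q[:,2].max()-0.012]; c=t[:,:2].mean(0)-H
        print(k,m.sum(),'maxz',np.percentile(q[:,2],[50,95,100]).round(4),'xy mean jig',(c@xd).round(4),(c@yd).round(4),cv2.minEnclosingCircle(t[:,:2].astype(np.float32)))
R=(C[...,0]>0.38)&(C[...,0]<0.56)&(C[...,1]>0.08)&(C[...,1]<0.4)&(Z>0.01)&(Z<0.04)
n,l,s,cc=cv2.connectedComponentsWithStats(R.astype(np.uint8))
for i in range(1,n):
    if s[i,4]>60:
        Q=C[l==i]; q=Q[Q[:,2]>0.017]; print('cap',cc[i].round(1),s[i,4],cv2.minEnclosingCircle(q[:,:2].astype(np.float32)))
E
python3 caps.py w22.png
```

```text
t 27.45 tcp [0.4878 0.1308 0.3696] jawang 5.53 down [-7.e-04 -9.e-04 -1.e+00] j [ 13.7  13.6 101.7  -0.   64.7   8.2] F [-0.  -0.5  0.4] w 0.0686
units [ 3.983 -1.053 -3.435] spin 0.046 alt -35.95
-63 739 maxz [0.0531 0.061  0.0624] xy mean jig -0.0672 0.0006 ((0.5026760697364807, -0.02304820902645588), 0.012900320813059807)
-21 99 maxz [0.0407 0.0501 0.0519] xy mean jig -0.0251 0.001 ((0.5071173906326294, -0.06398788094520569), 0.004586341325193644)
cap [312.3   2. ] 87 ((0.46348148584365845, 0.3019832372665405), 0.00625968910753727)
cap [289.4  80.5] 563 ((0.44619020819664, 0.22984535992145538), 0.012916521169245243)
```

View pics/w22.png

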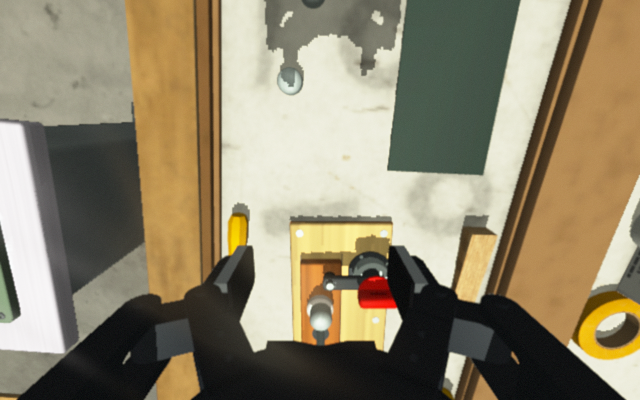

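Call:
arm_command(
  series=[
    [0.8,-0.3,-1,0,65],
    [1.6,-0.6,-2,0,65],
    [2.4,-0.9,-3,0,65],
    [3.4,-1.05,-3.42,0,65],
    [3.9,-1.05,-3.42,0,65],
  ],
)

```text
clock: 28.0
tcp_pos: [0.4461, 0.2291, 0.2504]
tcp_rot: [-68.7, 89.7, -153.2]
ft_force: [-0.4, -0.3, 0.1]
width: 0.0558
```

Call:
arm_command(
  series=[
    [0,0,0,0,65],
    [0,0,0,0,65],
    [0,0,0,0,65],
  ],
)

```text
clock: 28.3
tcp_pos: [0.4478, 0.2288, 0.254]
tcp_rot: [104.8, 89.9, 20.1]
ft_force: [-0.4, -0.1, -0.1]
width: 0.0555
```

```bash
python3 plan.py 0.4463 0.23 0.178 5.3; python3 caps.py w23.png
```

```text
t 28.3 tcp [0.4478 0.2288 0.254 ] jawang 5.32 down [ 1.9e-03  7.0e-04 -1.0e+00] j [ 25.8  20.5 111.1  -0.   48.3  20.4] F [-0.4 -0.1 -0.1] w 0.0555
units [ 2.532 -0.052 -0.044] spin 0.003 alt -36.0
cap [352.6  94.8] 1281 ((0.4620833992958069, 0.3135404884815216), 0.012819684110581875)
cap [317.3 210. ] 971 ((0.4460833966732025, 0.23032823204994202), 0.012874528765678406)
```

View pics/w23.png

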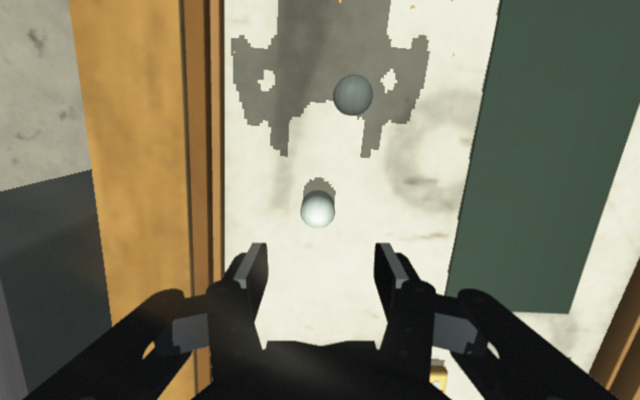

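Cap at (318,210), unchanged. Grip.

Call:
arm_command(
  series=[
    [0.8,-0.02,-0.02,0,65],
    [1.6,-0.05,-0.04,0,65],
    [2.2,-0.05,-0.04,0,65],
    [2.4,-0.05,-0.04,0,65],
    [2.5,-0.05,-0.04,0,60],
  ],
)

```text
clock: 28.85
tcp_pos: [0.4458, 0.2303, 0.1782]
tcp_rot: [99.3, 90.0, 14.7]
ft_force: [-0.0, 0.6, -0.6]
width: 0.0512
```

Call:
arm_command(
  series=[
    [0,0,0,0,45],
    [0,0,0,0,30],
    [0,0,0,0,20],
    [0,0,0,0,20],
    [0,0,0,0,20],
  ],
  newtons=60,
)

```text
clock: 29.35
tcp_pos: [0.4458, 0.2306, 0.1788]
tcp_rot: [104.2, 89.9, 19.7]
ft_force: [0.2, -1.6, 6.9]
width: 0.0238
```

Call:
arm_command(
  series=[
    [-0.3,0,0,0,20],
    [-1.2,0,0,0,20],
    [-2.4,0,0,0,20],
    [-3.6,0,0,0,20],
    [-4.2,0,0,0,20],
  ],
)

```text
clock: 29.85
tcp_pos: [0.4457, 0.2307, 0.3073]
tcp_rot: [110.6, 89.7, 26.0]
ft_force: [0.3, 0.1, 0.6]
width: 0.0241
```

```bash
python3 plan.py 0.5103 -0.1084 0.29 5.3; python3 caps.py w24.png
```

```text
t 29.85 tcp [0.4457 0.2307 0.3073] jawang 5.41 down [ 0.0043  0.0021 -1.    ] j [ 26.1  16.7 107.4  -0.   55.6  20.6] F [0.3 0.1 0.6] w 0.0241
units [ 0.564  1.077 11.457] spin 0.022 alt -35.98
cap [347.4 101.7] 787 ((0.4621652662754059, 0.3134455680847168), 0.012784906663000584)
```

View pics/w24.png

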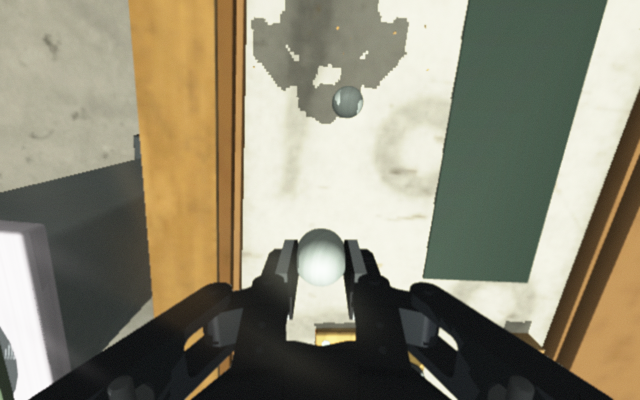

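Call:
arm_command(
  series=[
    [0,0.1,1.2,0,20],
    [0,0.2,2.6,0,20],
    [0,0.35,4,0,20],
    [0,0.5,5.4,0,20],
    [0,0.6,6.8,0,20],
  ],
)

```text
clock: 30.4
tcp_pos: [0.4823, 0.0275, 0.3036]
tcp_rot: [-97.4, 90.0, 178.1]
ft_force: [0.6, 0.8, -0.1]
width: 0.0241
```

Call:
arm_command(
  series=[
    [0,0.1,1.2,0,20],
    [0,0.2,2.4,0,20],
    [0,0.35,3.6,0,20],
    [0,0.45,4.5,0,20],
    [0,0.47,4.6,0,20],
  ],
)

```text
clock: 30.9
tcp_pos: [0.5098, -0.1094, 0.3035]
tcp_rot: [-32.2, 90.0, -117.0]
ft_force: [-1.0, 0.9, 0.1]
width: 0.0237
```

Call:
arm_command(
  series=[
    [0,0,0,0,20],
    [0,0,0,0,20],
    [0,0,0,0,20],
  ],
)

```text
clock: 31.2
tcp_pos: [0.5092, -0.1059, 0.3039]
tcp_rot: [-122.8, 90.0, 152.7]
ft_force: [0.3, -0.0, -0.7]
width: 0.0243
```

```bash
python3 plan.py 0.5103 -0.1084 0.25 5.3
```

```text
t 31.2 tcp [ 0.5092 -0.1059  0.3039] jawang 5.49 down [-7.e-04  3.e-04 -1.e+00] j [-13.   18.5 105.3   0.   56.3 -18.5] F [ 0.3 -0.  -0.7] w 0.0243
units [1.796 0.028 0.089] spin 0.038 alt -35.96
```

Call:
arm_command(
  series=[
    [0.6,0.03,0.08,0,20],
    [1.2,0.03,0.08,0,20],
    [1.6,0.03,0.08,0,20],
    [1.8,0.03,0.08,0,20],
    [1.8,0.03,0.08,0,20],
  ],
)

```text
clock: 31.7
tcp_pos: [0.5105, -0.1088, 0.2494]
tcp_rot: [-106.9, 89.9, 168.5]
ft_force: [0.8, 1.0, -0.6]
width: 0.0238
```

```bash
python3 plan.py 0.5103 -0.1084 0.23 5.3; python3 - <<'E'
from z import *
s=cap('side'); c=cap('scene')
zoom(s,(290,170,370,240),'s25.png',8)
zoom(c,(310,160,380,220),'c25.png',8)
E
```

```text
t 31.7 tcp [ 0.5105 -0.1088  0.2494] jawang 5.45 down [-1.6e-03  3.0e-04 -1.0e+00] j [-13.3  22.3 108.8  -0.   48.9 -18.7] F [ 0.8  1.  -0.6] w 0.0238
units [ 0.646 -0.004 -0.014] spin 0.029 alt -35.97
```

View pics/s25.png

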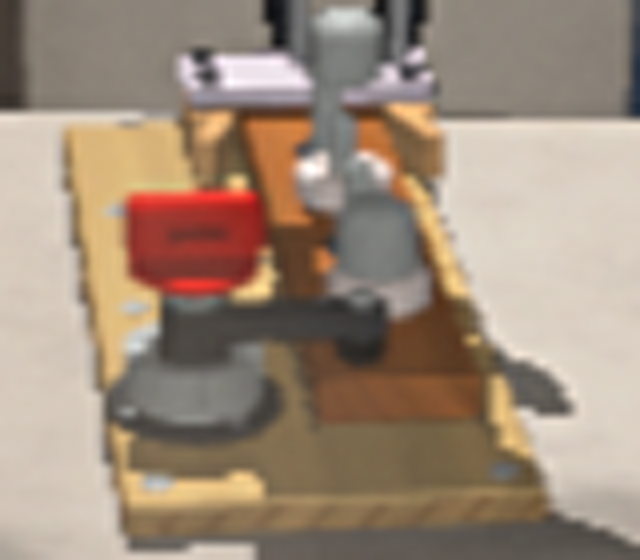

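View pics/c25.png

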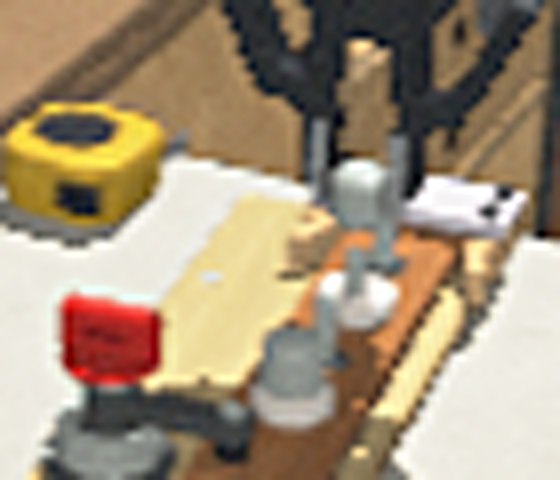

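Call:
arm_command(
  series=[
    [0.2,0,0,0,20],
    [0.4,0,0,0,20],
    [0.55,0,0,0,20],
    [0.65,0,0,0,20],
    [0.65,0,0,0,20],
  ],
)

```text
clock: 32.3
tcp_pos: [0.5105, -0.1093, 0.23]
tcp_rot: [-103.7, 89.9, 171.7]
ft_force: [-0.5, -0.6, -0.7]
width: 0.024
```

Call:
arm_command(
  series=[
    [0.1,0,0,0,20],
    [0.2,0,0,0,20],
    [0.3,0,0,0,20],
    [0.38,0,0,0,20],
    [0.44,0,0,0,20],
  ],
)

```text
clock: 32.8
tcp_pos: [0.5104, -0.1087, 0.2194]
tcp_rot: [168.8, 89.9, 84.2]
ft_force: [-6.2, 4.3, 20.8]
width: 0.0242
```

Call:
arm_command(
  series=[
    [0.04,0,0,0,20],
    [0.07,0,0,0,20],
    [0.1,0,0,0,20],
    [0.1,0,0,0,20],
  ],
)

```text
clock: 33.2
tcp_pos: [0.5104, -0.1087, 0.2175]
tcp_rot: [142.6, 89.9, 57.9]
ft_force: [-7.0, 4.8, 26.4]
width: 0.0242
```

Call:
arm_command(
  series=[
    [0.03,0,0,0,20],
    [0.06,0,0,0,20],
    [0.06,0,0,0,20],
  ],
)

```text
clock: 33.5
tcp_pos: [0.5103, -0.1086, 0.2172]
tcp_rot: [122.4, 89.9, 37.7]
ft_force: [-10.2, 5.9, 37.3]
width: 0.0238
```

Call:
arm_command(
  series=[
    [-0.1,0,0,0,20],
    [-0.15,0,0,0,35],
    [-0.15,0,0,0,45],
    [-0.15,0,0,0,55],
    [-0.15,0,0,0,55],
  ],
)

```text
clock: 34.0
tcp_pos: [0.5107, -0.1094, 0.2165]
tcp_rot: [-89.9, 90.0, -174.5]
ft_force: [0.5, -0.5, -0.2]
width: 0.0471
```

Call:
arm_command(
  series=[
    [-0.5,0,0,0,55],
    [-1.5,0,0,0,55],
    [-2.5,0,-0.5,0,60],
    [-3.8,0,-2,0,70],
    [-5,0,-3.5,0,80],
  ],
)

```text
clock: 34.5
tcp_pos: [0.502, -0.0177, 0.357]
tcp_rot: [-72.3, 90.0, -157.1]
ft_force: [0.7, 0.8, 0.2]
width: 0.0689
```

Call:
arm_command(
  series=[
    [-0.3,0,-1.3,0,80],
    [-0.3,0,-1.3,0,80],
    [-0.3,0,-1.3,0,80],
    [-0.3,0,-1.3,0,80],
  ],
)

```text
clock: 34.9
tcp_pos: [0.4983, 0.0201, 0.3643]
tcp_rot: [-75.8, 89.9, -160.4]
ft_force: [0.7, -0.1, -0.7]
width: 0.0683
```

```bash
python3 caps.py w26.png;  python3 - <<'E'
from z import *
s=cap('side'); c=cap('scene')
zoom(s,(290,170,370,240),'s26.png',8)
zoom(c,(310,160,380,220),'c26.png',8)
E
python3 plan.py 0.5592 0.0217 0.29 96
```

```text
-63 797 maxz [0.0571 0.0613 0.0624] xy mean jig -0.0655 0.0005 ((0.503166675567627, -0.024314045906066895), 0.013143207877874374)
-21 150 maxz [0.0494 0.0567 0.0578] xy mean jig -0.0229 0.0005 ((0.5063713788986206, -0.06598936021327972), 0.005245768465101719)
21 777 maxz [0.0536 0.0608 0.0619] xy mean jig 0.0175 0.0006 ((0.5106666088104248, -0.10791309922933578), 0.013107769191265106)
63 158 maxz [0.0473 0.0565 0.0578] xy mean jig 0.0604 0.0006 ((0.5149236917495728, -0.1487024873495102), 0.005195120349526405)
t 35.05 tcp [0.4985 0.0198 0.3644] jawang 5.31 down [-1.6e-03 -3.0e-04 -1.0e+00] j [  1.   13.3 102.9  -0.   63.9  -4.3] F [ 0.1  0.3 -0.1] w 0.0682
units [2.477 2.025 0.123] spin 17.862 alt -18.14
```

View pics/w26.png

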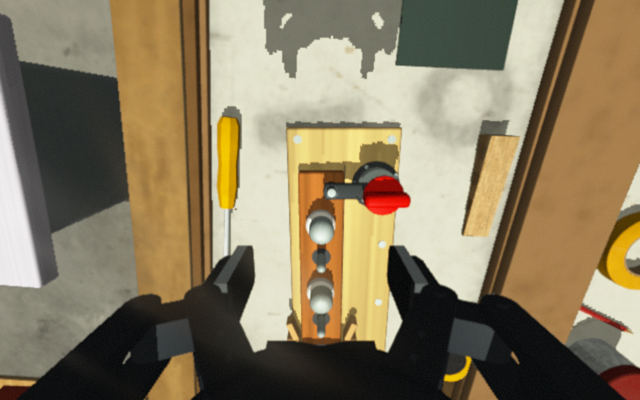

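View pics/c26.png

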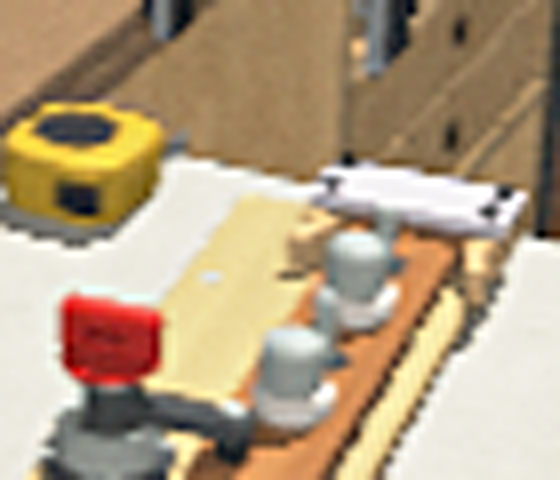

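Call:
arm_command(
  series=[
    [0.4,0.5,0,-1.6,60],
    [0.8,1,0.05,-3.2,50],
    [1.2,1.5,0.1,-4.8,50],
    [1.6,2,0.12,-6.4,50],
    [2,2.03,0.12,-8,50],
  ],
)

```text
clock: 35.55
tcp_pos: [0.561, 0.022, 0.3041]
tcp_rot: [33.6, 90.0, -10.7]
ft_force: [0.3, -0.1, -0.2]
width: 0.0425
```

Call:
arm_command(
  series=[
    [0.1,0,0,-1.6,50],
    [0.2,0,0,-3.2,50],
    [0.3,0,0,-4.8,50],
    [0.4,0,0,-6.4,50],
    [0.4,0,0,-8,50],
  ],
)

```text
clock: 36.05
tcp_pos: [0.5593, 0.0219, 0.2921]
tcp_rot: [-168.2, 89.9, -172.5]
ft_force: [0.9, -0.5, -0.0]
width: 0.0427
```

Call:
arm_command(
  series=[
    [0,0,0,-1.4,50],
    [0,0,0,-2.1,50],
    [0,0,0,-2.1,50],
    [0,0,0,-2.1,50],
  ],
)

```text
clock: 36.45
tcp_pos: [0.5594, 0.0223, 0.2928]
tcp_rot: [-170.0, 90.0, -164.2]
ft_force: [-0.4, 0.4, 0.5]
width: 0.0425
```

```bash
python3 plan.py 0.5592 0.0217 0.237 96; python3 look.py w27.png
```

```text
t 36.45 tcp [0.5594 0.0223 0.2928] jawang 95.77 down [-6.e-04 -2.e-04 -1.e+00] j [  1.1  22.4 100.9  -0.   56.8 -94.7] F [-0.4  0.4  0.5] w 0.0425
units [ 1.861 -0.019 -0.008] spin -0.046 alt 35.95
```

View pics/w27.png

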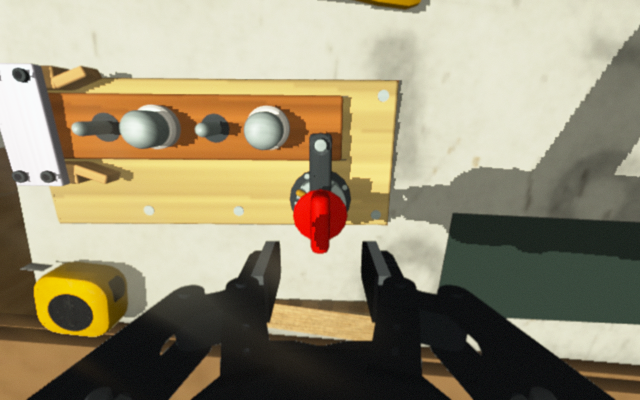

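Call:
arm_command(
  series=[
    [0.6,0,0,0,50],
    [1.2,0,0,0,50],
    [1.7,0,0,0,50],
    [1.85,0,0,0,50],
    [1.85,0,0,0,40],
  ],
)

```text
clock: 37.0
tcp_pos: [0.5593, 0.0228, 0.2371]
tcp_rot: [178.6, 89.9, -175.5]
ft_force: [0.5, -0.5, 0.1]
width: 0.0344
```

Call:
arm_command(
  series=[
    [0,0,0,0,25],
    [0,0,0,0,10],
    [0,0,0,0,5],
    [0,0,0,0,5],
    [0,0,0,0,5],
  ],
  newtons=50,
)

```text
clock: 37.5
tcp_pos: [0.5598, 0.0225, 0.2387]
tcp_rot: [-26.4, 89.9, -20.5]
ft_force: [1.0, -5.0, 6.3]
width: 0.0117
```

Call:
arm_command(
  series=[
    [-0.15,0,0,0,5],
    [-0.3,0,0,0,5],
    [-0.4,0,0,0,5],
    [-0.48,0,0,0,5],
    [-0.48,0,0,0,5],
  ],
)

```text
clock: 38.0
tcp_pos: [0.5597, 0.0225, 0.2517]
tcp_rot: [-49.3, 89.9, -43.4]
ft_force: [2.0, -4.3, -2.6]
width: 0.0118
```

```bash
python3 plan.py 0.5592 0.0217 0.251 19; python3 look.py w28.png
```

```text
t 38.0 tcp [0.5597 0.0225 0.2517] jawang 95.92 down [ 0.0011 -0.001  -1.    ] j [ 1.100e+00  2.500e+01  1.037e+02 -1.000e-01  5.130e+01 -9.470e+01] F [ 2.  -4.3 -2.6] w 0.0118
units [ 0.025 -0.026 -0.018] spin 15.384 alt -20.62
```

View pics/w28.png

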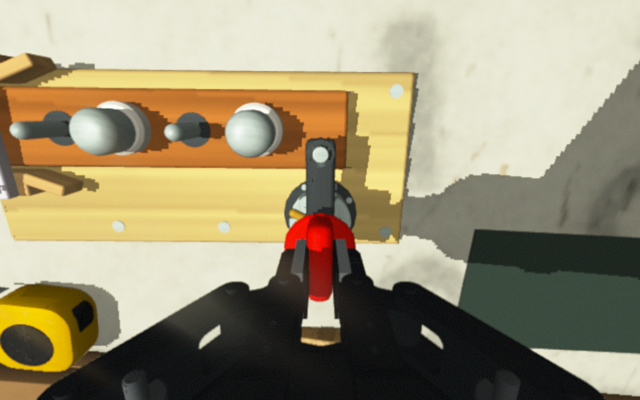

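Call:
arm_command(
  series=[
    [-0.02,-0.02,-0.02,1,5],
    [-0.02,-0.02,-0.02,2.4,5],
    [-0.02,-0.02,-0.02,3.8,5],
    [-0.02,-0.02,-0.02,5.2,5],
    [-0.02,-0.02,-0.02,6.6,5],
  ],
)

```text
clock: 38.55
tcp_pos: [0.5594, 0.0219, 0.2522]
tcp_rot: [-8.9, 89.9, -36.2]
ft_force: [3.5, -5.0, -3.8]
width: 0.0114
```

Call:
arm_command(
  series=[
    [0,0,0,1.4,5],
    [0,0,0,2.8,5],
    [0,0,0,4.2,5],
    [0,0,0,5.6,5],
    [0,0,0,7,5],
  ],
)

```text
clock: 39.05
tcp_pos: [0.5592, 0.0215, 0.2522]
tcp_rot: [-3.5, 89.9, -65.8]
ft_force: [3.1, -6.5, -3.4]
width: 0.0117
```

Call:
arm_command(
  series=[
    [0,0,0,1,5],
    [0,0,0,1.7,5],
    [0,0,0,1.7,5],
    [0,0,0,1.7,5],
  ],
)

```text
clock: 39.45
tcp_pos: [0.5591, 0.0214, 0.2522]
tcp_rot: [-2.6, 89.9, -73.2]
ft_force: [2.6, -6.2, -2.6]
width: 0.0119
```

```bash
python3 plan.py 0.5592 0.0217 0.237 19; python3 look.py w29.png
```

```text
t 39.45 tcp [0.5591 0.0214 0.2522] jawang 19.47 down [ 7.0e-04 -2.5e-03 -1.0e+00] j [  1.1  24.9 103.7  -0.2  51.3 -18.3] F [ 2.6 -6.2 -2.6] w 0.0119
units [ 0.505  0.007 -0.008] spin 0.095 alt -35.91
```

View pics/w29.png

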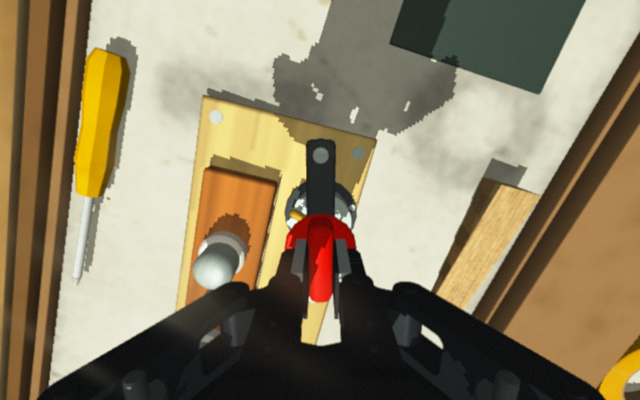

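Call:
arm_command(
  series=[
    [0,0,0,0.15,5],
    [0.15,0,0,0.15,5],
    [0.3,0,0,0.15,5],
    [0.42,0,0,0.15,5],
    [0.52,0,0,0.15,5],
  ],
)

```text
clock: 40.0
tcp_pos: [0.5593, 0.0214, 0.2383]
tcp_rot: [20.4, 89.8, -50.9]
ft_force: [-3.4, -7.3, 25.2]
width: 0.0117
```

Call:
arm_command(
  series=[
    [0.03,0,0,0,5],
    [0.03,0,0,0,5],
  ],
)

```text
clock: 40.2
tcp_pos: [0.5591, 0.0215, 0.2384]
tcp_rot: [24.5, 89.8, -46.7]
ft_force: [-3.0, -6.3, 13.1]
width: 0.0116
```

Call:
arm_command(
  series=[
    [-0.02,0,0,0,5],
    [-0.02,0,0,0,25],
    [-0.02,0,0,0,45],
    [-0.02,0,0,0,50],
    [-0.02,0,0,0,50],
  ],
)

```text
clock: 40.7
tcp_pos: [0.5587, 0.0226, 0.2364]
tcp_rot: [-129.8, 89.9, 158.9]
ft_force: [0.2, 0.3, -0.4]
width: 0.0426
```

Call:
arm_command(
  series=[
    [-0.5,0,0,0,50],
    [-1.5,0,0,1,50],
    [-2.8,0,0,2,60],
    [-4,0,0,2.7,80],
    [-5,0,0,2.7,100],
  ],
)

```text
clock: 41.2
tcp_pos: [0.5588, 0.0225, 0.3887]
tcp_rot: [100.0, 89.9, 15.1]
ft_force: [0.4, 1.0, -0.0]
width: 0.0783
```

```bash
python3 plan.py 0.53 0.05 0.40 5.3
```

```text
t 41.2 tcp [0.5588 0.0225 0.3887] jawang 5.11 down [ 1.3e-03  4.0e-04 -1.0e+00] j [ 1.1 17.5 93.2  0.  69.2 -4. ] F [ 0.4  1.  -0. ] w 0.0783
units [-0.377 -0.873 -0.997] spin -0.038 alt 35.96
```

Call:
arm_command(
  series=[
    [-0.4,-0.4,-0.5,0,100],
    [-0.4,-0.9,-1,0,100],
    [-0.4,-0.9,-1,0,100],
    [-0.4,-0.9,-1,0,100],
  ],
)

```text
clock: 41.6
tcp_pos: [0.5286, 0.0503, 0.398]
tcp_rot: [-85.9, 89.9, -170.7]
ft_force: [-0.4, -0.6, -0.0]
width: 0.0854
```

```bash
sed -i "s/'w10.png'/'w30.png'/" strip.py; python3 strip.py; python3 caps.py w31.png
```

```text
pin [ 0.5149 -0.1475  0.0528] [ 0.5193 -0.1444  0.0575] 71
  pin [ 0.506  -0.1169  0.0572] [ 0.5125 -0.1116  0.0581] 5
  pin [ 0.5068 -0.0645  0.0532] [ 0.5117 -0.0612  0.058 ] 72
  pin [ 0.501  -0.0335  0.0576] [ 0.5122 -0.0273  0.0603] 19
strip ((0.5079457759857178, -0.07845283299684525), (0.05003988742828369, 0.22228075563907623), 5.469722270965576) 0.026888018630396457
knob all [0.55785101 0.022774   0.06126397] ((0.5586691498756409, 0.021468505263328552), 0.02050187438726425)
wing [0.55857053 0.02237703 0.08001231] ((0.5589289665222168, 0.021477311849594116), (0.01295316033065319, 0.04012643173336983), 18.818708419799805) 450
-63 639 maxz [0.0564 0.0611 0.0626] xy mean jig -0.0655 0.0012 ((0.5032078623771667, -0.024588771164417267), 0.013296096585690975)
-21 122 maxz [0.0495 0.0567 0.0579] xy mean jig -0.0229 0.0009 ((0.5071418285369873, -0.06642284244298935), 0.005318907555192709)
21 625 maxz [0.053  0.0607 0.062 ] xy mean jig 0.0175 0.0011 ((0.5113438367843628, -0.10797085613012314), 0.01334603875875473)
63 128 maxz [0.0471 0.0563 0.0574] xy mean jig 0.0604 0.0011 ((0.5148952007293701, -0.14894719421863556), 0.0049307080917060375)
```

View pics/w31.png

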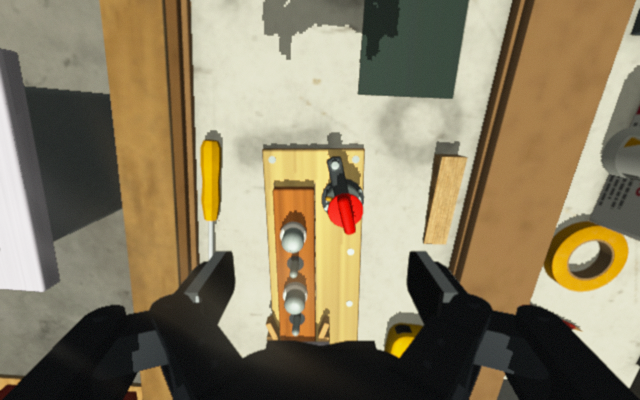

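```bash
python3 plan.py 0.5085 -0.0868 0.25 5.3
```

```text
t 41.75 tcp [0.5295 0.0496 0.398 ] jawang 5.15 down [-1.1e-03 -2.0e-04 -1.0e+00] j [ 4.1 14.7 95.8 -0.  69.5 -1. ] F [0.1 0.5 0.4] w 0.0852
units [ 4.937 -1.1    4.466] spin -0.03 alt 35.97
```

Call:
arm_command(
  series=[
    [0.5,-0.3,1.2,0,90],
    [1.2,-0.6,2.4,0,90],
    [2,-0.9,3.6,0,90],
    [3,-1.1,4.46,0,90],
    [4.2,-1.1,4.46,0,90],
  ],
)

```text
clock: 42.25
tcp_pos: [0.5085, -0.0897, 0.2721]
tcp_rot: [52.4, 89.8, -32.7]
ft_force: [0.8, 0.1, -1.2]
width: 0.0767
```

Call:
arm_command(
  series=[
    [0.6,0,0,0,90],
    [0.6,0,0,0,90],
    [0.6,0,0,0,90],
    [0.6,0,0,0,90],
  ],
)

```text
clock: 42.65
tcp_pos: [0.5091, -0.0866, 0.2559]
tcp_rot: [71.7, 89.9, -13.1]
ft_force: [0.2, 0.2, 0.2]
width: 0.077
```

```bash
python3 plan.py 0.5085 -0.0868 0.187 5.3; python3 look.py w32.png
```

```text
t 42.65 tcp [ 0.5091 -0.0866  0.2559] jawang 5.17 down [ 2.5e-03 -6.0e-04 -1.0e+00] j [-10.9  21.4 109.2  -0.   49.2 -16.1] F [0.2 0.2 0.2] w 0.077
units [ 2.298 -0.028  0.003] spin -0.027 alt 35.97
```

View pics/w32.png

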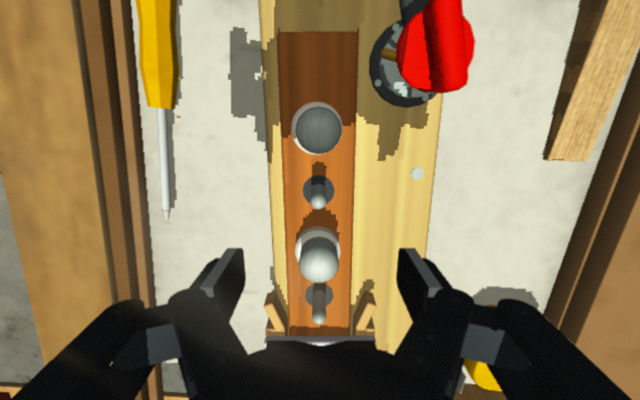

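Call:
arm_command(
  series=[
    [0.8,-0.02,0,0,90],
    [1.5,-0.02,0,0,90],
    [2,-0.02,0,0,90],
    [2.26,-0.02,0,0,90],
    [2.26,-0.02,0,0,80],
  ],
)

```text
clock: 43.2
tcp_pos: [0.5079, -0.0865, 0.187]
tcp_rot: [-86.3, 90.0, -171.1]
ft_force: [0.2, 0.2, -0.4]
width: 0.0683
```

Call:
arm_command(
  series=[
    [0,0,0,0,65],
    [0,0,0,0,50],
    [0,0,0,0,40],
    [0,0,0,0,40],
    [0,0,0,0,40],
  ],
  newtons=60,
)

```text
clock: 43.7
tcp_pos: [0.5082, -0.0866, 0.1885]
tcp_rot: [74.9, 89.9, -10.0]
ft_force: [-0.8, 1.3, 5.8]
width: 0.0484
```

Call:
arm_command(
  series=[
    [-0.03,0,-0.1,0,40],
    [-0.04,0,-0.4,0,40],
    [-0.04,0,-0.8,0,40],
    [-0.04,0,-1.2,0,40],
    [-0.04,0,-1.6,0,40],
  ],
)

```text
clock: 44.2
tcp_pos: [0.5036, -0.0377, 0.1885]
tcp_rot: [59.1, 89.9, -25.7]
ft_force: [0.4, -4.2, 1.5]
width: 0.048
```

```bash
python3 plan.py 0.5085 -0.0868 0.187 5.3; python3 - <<'E'
from z import *
s=cap('side'); c=cap('scene')
zoom(s,(270,120,390,240),'s33.png',5)
zoom(c,(290,140,390,240),'c33.png',5)
E
```

```text
t 44.2 tcp [ 0.5036 -0.0377  0.1885] jawang 5.19 down [ 1.1e-03 -5.0e-04 -1.0e+00] j [ -5.6  26.1 114.6  -0.   39.3 -10.7] F [ 0.4 -4.2  1.5] w 0.048
units [0.05  0.015 1.645] spin -0.022 alt 35.98
```

View pics/s33.png

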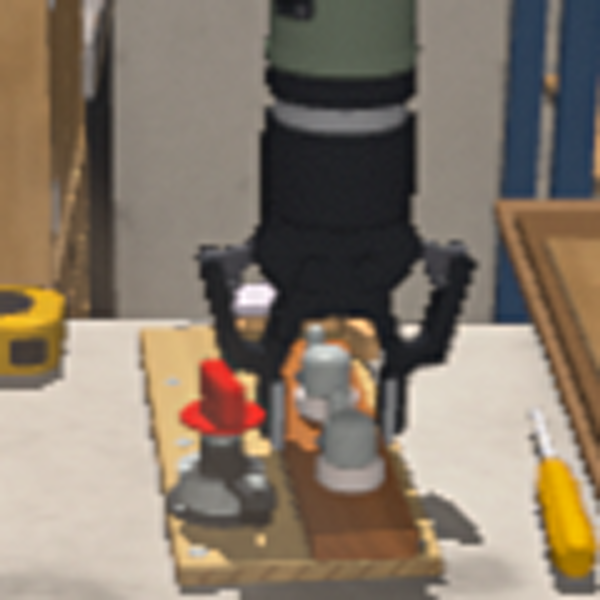

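View pics/c33.png

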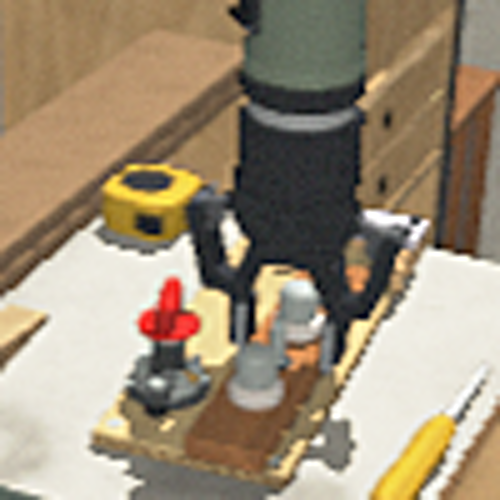

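Call:
arm_command(
  series=[
    [-0.3,0,0,0,40],
    [-1,0,0,0,40],
    [-2,0,0,0,40],
    [-3,0,0,0,40],
    [-4,0,0,0,40],
  ],
)

```text
clock: 44.8
tcp_pos: [0.5027, -0.0389, 0.309]
tcp_rot: [-100.3, 89.9, 174.8]
ft_force: [1.2, -0.1, -4.1]
width: 0.0477
```

```bash
cat > mat.py <<'E'
from z import *
for n in ('side','scene','wrist'):
    p=cap(n); 
    for r in silhouettes(p,'mat_top')[:2]:
        m=r['pixels']; m=cv2.morphologyEx(m.astype(np.uint8),cv2.MORPH_OPEN,np.ones((3,3)))
        v,u=np.where(m); W=onplane(p,np.c_[u,v],0.003)[:,:2].astype(np.float32)
        print(n,round(r['conf'],2),len(u),cv2.minAreaRect(W))
E
python3 mat.py; python3 plan.py 0.612 0.293 0.305 0
```

```text
side 0.67 5595 ((0.6126188635826111, 0.2945893406867981), (0.1124858558177948, 0.2873009145259857), 2.7007226943969727)
scene 0.6 3223 ((0.6115524768829346, 0.28995785117149353), (0.11421804130077362, 0.29495149850845337), 3.0834553241729736)
t 45.1 tcp [ 0.5026 -0.0388  0.3065] jawang 5.15 down [-4.2e-03  3.0e-04 -1.0e+00] j [ -5.7  17.  107.1  -0.   56.1 -10.9] F [ 0.4 -0.1 -2.7] w 0.0482
units [  0.037   4.625 -10.687] spin 1.029 alt -34.97
```

Call:
arm_command(
  series=[
    [0,0.2,-0.5,0.1,40],
    [0,0.6,-1.5,0.2,40],
    [0,1.1,-2.6,0.3,40],
    [0,1.6,-3.7,0.4,40],
    [0,2.1,-4.8,0.47,40],
  ],
)

```text
clock: 45.6
tcp_pos: [0.5531, 0.1115, 0.306]
tcp_rot: [-79.9, 89.7, -167.1]
ft_force: [0.7, -0.4, -3.2]
width: 0.048
```

Call:
arm_command(
  series=[
    [0,0.5,-1.1,0,40],
    [0,1,-2.3,0,40],
    [0,1.5,-3.5,0,40],
    [0,2,-4.6,0,40],
    [0,2.4,-5.5,0,40],
  ],
)

```text
clock: 46.1
tcp_pos: [0.6172, 0.2806, 0.3052]
tcp_rot: [-71.1, 89.7, -158.2]
ft_force: [-0.0, -0.8, -2.8]
width: 0.0483
```

Call:
arm_command(
  series=[
    [0,0,0,0,40],
    [0,0,0,0,40],
    [0,0,0,0,40],
  ],
)

```text
clock: 46.4
tcp_pos: [0.6167, 0.2778, 0.3064]
tcp_rot: [-62.7, 89.8, -150.0]
ft_force: [-0.2, -0.6, -3.2]
width: 0.0482
```

```bash
python3 plan.py 0.612 0.293 0.179 2.8; python3 - <<'E'
from z import *
s=cap('side')
zoom(s,(200,140,420,350),'s34.png',3)
E
```

```text
t 46.4 tcp [0.6167 0.2778 0.3064] jawang 2.78 down [-0.0034 -0.0019 -1.    ] j [23.3 31.3 83.1 -0.  65.9 20.5] F [-0.2 -0.6 -3.2] w 0.0482
units [ 4.248 -0.116 -0.52 ] spin -0.004 alt 36.0
```

View pics/s34.png

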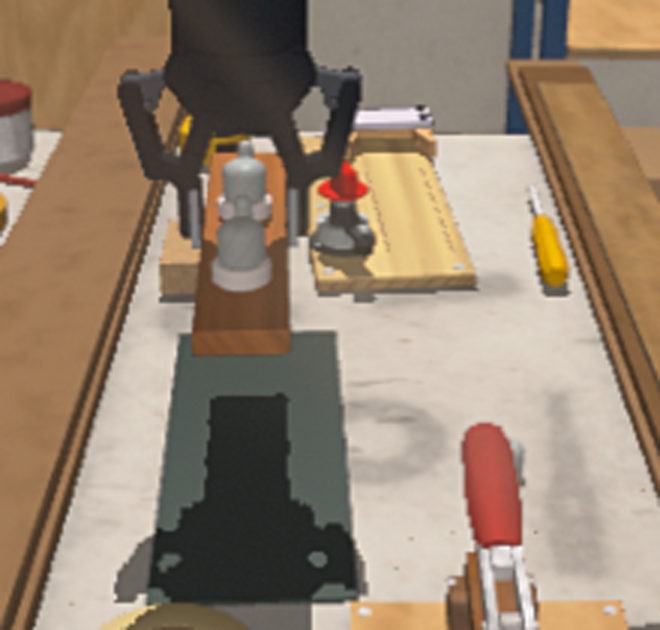

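Call:
arm_command(
  series=[
    [0.7,-0.05,-0.2,0,40],
    [1.7,-0.12,-0.5,0,40],
    [2.6,-0.12,-0.52,0,40],
    [3.3,-0.12,-0.52,0,40],
    [3.7,-0.12,-0.52,0,40],
  ],
)

```text
clock: 46.95
tcp_pos: [0.612, 0.2928, 0.1951]
tcp_rot: [-65.5, 89.8, -152.7]
ft_force: [-0.6, 0.5, -3.1]
width: 0.048
```

Call:
arm_command(
  series=[
    [0.15,0,0,0,40],
    [0.3,0,0,0,40],
    [0.4,0,0,0,40],
    [0.4,0,0,0,40],
  ],
)

```text
clock: 47.35
tcp_pos: [0.6129, 0.294, 0.1857]
tcp_rot: [106.4, 89.9, 19.2]
ft_force: [-0.5, -0.3, -4.0]
width: 0.0481
```

```bash
python3 plan.py 0.612 0.293 0.179 2.8
```

```text
t 47.35 tcp [0.6129 0.294  0.1857] jawang 2.8 down [ 9.e-04  3.e-04 -1.e+00] j [24.7 38.1 89.6 -0.  52.2 21.9] F [-0.5 -0.3 -4. ] w 0.0481
units [ 0.224 -0.032  0.032] spin -0.001 alt 36.0
```

Call:
arm_command(
  series=[
    [0.08,0,0,0,40],
    [0.16,0,0,0,40],
    [0.2,0,0,0,40],
    [0.2,0,0,0,40],
  ],
)

```text
clock: 47.75
tcp_pos: [0.6127, 0.2941, 0.1796]
tcp_rot: [89.2, 90.0, 2.0]
ft_force: [-1.3, -0.2, -0.5]
width: 0.0483
```

Contact with the mat (weight has gone off the wrist). Release.

Call:
arm_command(
  series=[
    [0,0,0,0,50],
    [0,0,0,0,65],
    [0,0,0,0,80],
    [0,0,0,0,90],
    [0,0,0,0,90],
  ],
)

```text
clock: 48.25
tcp_pos: [0.6129, 0.2941, 0.1794]
tcp_rot: [104.8, 90.0, 17.6]
ft_force: [0.8, -0.2, 0.5]
width: 0.0769
```

Call:
arm_command(
  series=[
    [-0.5,0,0,0,90],
    [-1.7,0,0,0,90],
    [-3.2,0,0,0,100],
    [-4.8,0,0,0,100],
    [-6.4,0,0,0,100],
  ],
)

```text
clock: 48.75
tcp_pos: [0.6123, 0.2939, 0.3743]
tcp_rot: [108.0, 89.9, 20.8]
ft_force: [1.0, -0.2, -0.1]
width: 0.0851
```

Call:
arm_command(
  series=[
    [-1,0,-0.7,0,100],
    [-1.8,0,-1.4,0,100],
    [-1.8,0,-1.4,0,100],
    [-1.8,0,-1.4,0,100],
  ],
)

```text
clock: 49.15
tcp_pos: [0.6103, 0.3359, 0.4259]
tcp_rot: [70.8, 89.9, -16.3]
ft_force: [-0.4, -0.7, -1.2]
width: 0.0857
```

```bash
python3 mat.py; cat > fin.py <<'E'
from z import *
p=cap('wrist'); save(p,'w40.png'); C=cloud(p); Z=C[...,2]
hsv=cv2.cvtColor(p['img'],cv2.COLOR_RGB2HSV)
m=(abs(Z-0.018)<0.004)&(hsv[...,1]>120)&(abs(C[...,0]-.612)<.06)&(abs(C[...,1]-.293)<.16)
r=cv2.minAreaRect(C[m][:,:2].astype(np.float32)); print('strip',r,'z',np.percentile(Z[m],[5,50,95]))
m=(Z>0.043)&(Z<0.07)&(abs(C[...,0]-.612)<.06)&(abs(C[...,1]-.293)<.16)
n,l,s,cc=cv2.connectedComponentsWithStats(m.astype(np.uint8))
for i in range(1,n):
    if s[i,4]>8: print('top',cc[i].round(0),s[i,4],C[l==i].max(0)[2].round(4),C[l==i].mean(0).round(4))
zoom(cap('side'),(200,150,400,350),'s40.png',3)
s=cap('side'); c=cap('scene')
for q,nm in((s,'side'),(c,'scene')):
    D=cloud(q)
    for k in('tape_measure','screwdriver_2','wedge','knob'):
        for r in silhouettes(q,k)[:1]:
            X=D[r['pixels']]; X=X[~np.isnan(X[:,0])]; print(nm,k,round(r['conf'],2),np.median(X,0).round(3),np.percentile(X[:,2],97).round(3))
E
python3 fin.py; python3 plan.py
```

```text
side 0.96 3314 ((0.6126149296760559, 0.2947300970554352), (0.11276958137750626, 0.28694266080856323), 2.895401954650879)
scene 0.81 1684 ((0.6108906269073486, 0.2925611138343811), (0.11479698866605759, 0.29066258668899536), 2.7517032623291016)
wrist 0.59 9711 ((0.6128793954849243, 0.29067090153694153), (0.11168545484542847, 0.2829098701477051), 2.865333080291748)
wrist 0.15 300 ((0.6837937235832214, 0.07477563619613647), (0.031096292659640312, 0.028791168704628944), 3.0312609672546387)
strip ((0.6100925803184509, 0.31668180227279663), (0.07254458963871002, 0.2869398593902588), 9.03392505645752) z [0.01661789 0.01794202 0.01922741]
top [321. 157.] 382 0.0535 [0.6097 0.3569 0.0497]
top [321. 191.] 49 0.0494 [0.6122 0.3149 0.0463]
top [321. 223.] 320 0.0534 [0.6142 0.2741 0.0496]
top [321. 253.] 43 0.0483 [0.6167 0.2319 0.0461]
side tape_measure 0.86 [ 0.679 -0.169  0.026] 0.033
side screwdriver_2 0.66 [0.395 0.041 0.018] 0.022
side wedge 0.67 [0.683 0.066 0.013] 0.024
side knob 0.6 [0.554 0.039 0.047] 0.08
scene tape_measure 0.59 [ 0.674 -0.175  0.028] 0.034
scene screwdriver_2 0.63 [0.393 0.039 0.018] 0.023
scene wedge 0.6 [0.68  0.055 0.016] 0.026
scene knob 0.61 [0.602 0.319 0.018] 0.038
t 50.05 tcp [0.6107 0.3361 0.4252] jawang 2.81 down [ 1.e-04 -1.e-04 -1.e+00] j [27.9 29.2 69.4 -0.  81.4 25.1] F [ 0.2 -0.4 -0.6] w 0.0853
units [0. 0. 0.] spin None alt None
```

View pics/w40.png

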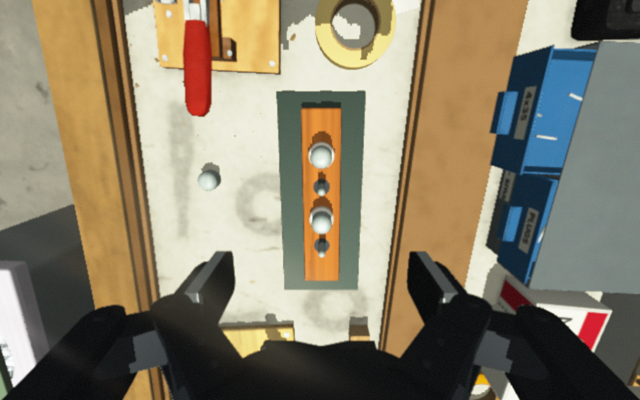

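View pics/s40.png

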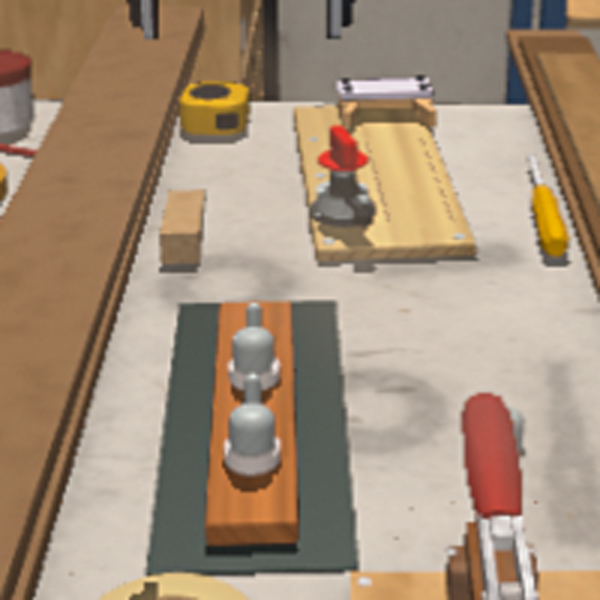

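```bash
python3 -c "
from h import *
print(robot.sign_off())"
```

```text
the job is handed in; nothing more can be done
None
```

I finished the whole job in about 50 s of the 210 s and handed it in; the sign-off gives no verdict. I slid the strip home against the back stop and locked it with the swing clamp. I then pressed a cap home on each of the two pins that carry rollers, opened the clamp, and laid the strip back on the mat.

**Last checks:**
- **Strip:** it is flat on the mat, within about 3 mm of the middle by pin positions, and parallel to the mat's length.
- **Caps:** their tops stand about 4.5 mm above the bare pin tips, where 4 mm is fully home. Both bottomed against a hard stop while I was pressing.
- **Clamp:** just after I opened it, the wing had the same height as at the start and its angle was within 1°. The last side picture still shows it open and down.
- **Tools:** the tape measure, screwdriver and wedge gave the same position readings as at the start, to within the spread of the camera readings.
- **Robot:** the gripper is clear of everything, and the spare cap was left standing on the worktop.

**Checks that disagreed:** my last colour-based fit of the strip outline gave a wrong size (287 x 73 mm), because it also picked up other objects. I used the pin positions and the picture instead. In the last scene-camera picture the detector took the strip for the knob, and I ignored that reading.

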